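# Ready the wheel-aligner mirror heads for calibration

## Task

Get every mirror head on the bench ready for calibration: push all three of its retaining keys fully home (the steel stop block is there to press them against: one edge, then, a quarter turn on, the next, and so on) and seat it on a free three-groove mount, all three ball feet bearing so that it cannot rock and the glass on the side of the mount's black strip. When all the heads are seated, throw the start lever fully over. Do not tip a head over, and leave the jar, wrench and tin where they are.

Things in the scene. Friction and masses are not known exactly. Their poses are not given: they have to be found in the camera images.
- head1_grip (a point): mirror head, one of 2 or 3 alike (absent: None). Base plate 88 x 88 x 16 mm of aluminium on three steel ball feet (plate's underside 9 mm above the table); across its middle an upright black frame, 14 mm thick (x), 64 mm wide (y), top 85 mm above the table. Point: centre of the frame's top bar, the place to grip, on the plate's centre line, 72 mm above the bottom of the feet. z up, glass on +x
- head1_left (a joint): how far the retaining key in the +y edge of head1's base plate is pushed in, m: 0 = it stands 12 mm out of the edge, 0.010 = fully home (2 mm still shows). Stiff (about 5 N), stays where it is left
- head1_front (a joint): how far the retaining key in the +x edge (before the glass) of head1's base plate is pushed in, m: 0 = it stands 12 mm out of the edge, 0.010 = fully home (2 mm still shows). Stiff (about 5 N), stays where it is left
- head1_right (a joint): how far the retaining key in the -y edge of head1's base plate is pushed in, m: 0 = it stands 12 mm out of the edge, 0.010 = fully home (2 mm still shows). Stiff (about 5 N), stays where it is left
- head2_grip (a point): mirror head like head1, same point and axes. Its ball feet are 14 mm in diameter, centred at x, y = (36, 0), (-34, 34) and (-34, -34) mm from the centre line, so it fits a mount one way round only. Weighs about 0.45 kg
- head2_left (a joint): how far the retaining key in the +y edge of head2's base plate is pushed in, m: 0 = it stands 12 mm out of the edge, 0.010 = fully home (2 mm still shows). Stiff (about 5 N), stays where it is left
- head2_front (a joint): how far the retaining key in the +x edge (before the glass) of head2's base plate is pushed in, m: 0 = it stands 12 mm out of the edge, 0.010 = fully home (2 mm still shows). Stiff (about 5 N), stays where it is left
- head2_right (a joint): how far the retaining key in the -y edge of head2's base plate is pushed in, m: 0 = it stands 12 mm out of the edge, 0.010 = fully home (2 mm still shows). Stiff (about 5 N), stays where it is left
- head3_grip (a point): mirror head like head1, same point and axes. On each head three dark steel retaining keys, 30 mm wide and 12 mm high, stand out of the middle of the base plate's +x, +y and -y edges, centred 17 mm above the bottom of the feet
- head3_left (a joint): how far the retaining key in the +y edge of head3's base plate is pushed in, m: 0 = it stands 12 mm out of the edge, 0.010 = fully home (2 mm still shows). Stiff (about 5 N), stays where it is left
- head3_front (a joint): how far the retaining key in the +x edge (before the glass) of head3's base plate is pushed in, m: 0 = it stands 12 mm out of the edge, 0.010 = fully home (2 mm still shows). Stiff (about 5 N), stays where it is left
- head3_right (a joint): how far the retaining key in the -y edge of head3's base plate is pushed in, m: 0 = it stands 12 mm out of the edge, 0.010 = fully home (2 mm still shows). Stiff (about 5 N), stays where it is left
- mount1_seat (a point): three-groove mount, fixed: round dark steel base, 128 mm across, 6 mm thick, with three pairs of polished steel rods. Point: where the grip point of a fully seated head lies, 81 mm above the table (a seated head stands 9 mm higher than on the table); x, y, z are those of the seated head. A black strip on the base marks its +x (glass) side. Any head fits any mount
- mount2_seat (a point): mount like mount1, same point and axes. Its rods are 8 mm thick and 28 mm long, tops 14 mm above the table; the two of a pair are parallel, 18 mm between centres, and run towards the mount's centre; one ball foot drops between each pair
- mount3_seat (a point): mount like mount1, same point and axes. Rod pairs lie around x, y = (36, 0), (-34, 34) and (-34, -34) mm from the centre; the rods are slippery and guide a foot home from up to about 4 mm off
- stop_face (a point): centre of the flat working face of the fixed steel stop block, 20 mm above the table; the block is 110 mm wide (y), 60 mm deep (x), 40 mm high; the working face looks along this frame's -x, towards the robot
- start (a joint): start lever of the calibrator, rad: 0 = leaning to its off side, 1.0 = fully over, on; light (about 1 N at the ball), stays where it is left
- start_tip (a point): centre of the black ball (26 mm) at the end of the start lever, an 80 mm arm hinged 22 mm above the table on a fixed grey block 70 x 50 x 25 mm. The hinge runs along this frame's y (level). Off, the ball is 38 mm to one side of the hinge and 92 mm up; thrown, it goes over the top, along (y cross world up), by 77 mm
- jar: bystander: amber glass jar, 60 mm diameter, 75 mm high; origin at its underside
- wrench: bystander: steel wrench lying on the bench; origin at its underside
- tin: bystander: round tin, 72 mm diameter, 60 mm high; origin at its underside
Not all that is in view belongs to the job. What is shaped like the part that bears head3_grip but brown or purple is not meant. Leave any brown look-alike of the part that bears mount2_seat alone.

How it is judged:
On the way, in this order (a step that is already met when the one before it is completed fails the run):
1. every head present is seated on a mount with all keys home (value of joint each of head1_left, head1_front, head1_right, head2_left, head2_front, head2_right, head3_left, head3_front, head3_right above 0.008 m and ((distance between head1_grip and mount1_seat below 0.003 m and angle between the x axis of head1_grip and the x axis of mount1_seat, either way round below 0.05 rad and angle between the z axis of head1_grip and the z axis of mount1_seat, either way round below 0.03 rad) or (distance between head1_grip and mount2_seat below 0.003 m and angle between the x axis of head1_grip and the x axis of mount2_seat, either way round below 0.05 rad and angle between the z axis of head1_grip and the z axis of mount2_seat, either way round below 0.03 rad) or (distance between head1_grip and mount3_seat below 0.003 m and angle between the x axis of head1_grip and the x axis of mount3_seat, either way round below 0.05 rad and angle between the z axis of head1_grip and the z axis of mount3_seat, either way round below 0.03 rad)) and ((distance between head2_grip and mount1_seat below 0.003 m and angle between the x axis of head2_grip and the x axis of mount1_seat, either way round below 0.05 rad and angle between the z axis of head2_grip and the z axis of mount1_seat, either way round below 0.03 rad) or (distance between head2_grip and mount2_seat below 0.003 m and angle between the x axis of head2_grip and the x axis of mount2_seat, either way round below 0.05 rad and angle between the z axis of head2_grip and the z axis of mount2_seat, either way round below 0.03 rad) or (distance between head2_grip and mount3_seat below 0.003 m and angle between the x axis of head2_grip and the x axis of mount3_seat, either way round below 0.05 rad and angle between the z axis of head2_grip and the z axis of mount3_seat, either way round below 0.03 rad)) and ((distance between head3_grip and mount1_seat below 0.003 m and angle between the x axis of head3_grip and the x axis of mount1_seat, either way round below 0.05 rad and angle between the z axis of head3_grip and the z axis of mount1_seat, either way round below 0.03 rad) or (distance between head3_grip and mount2_seat below 0.003 m and angle between the x axis of head3_grip and the x axis of mount2_seat, either way round below 0.05 rad and angle between the z axis of head3_grip and the z axis of mount2_seat, either way round below 0.03 rad) or (distance between head3_grip and mount3_seat below 0.003 m and angle between the x axis of head3_grip and the x axis of mount3_seat, either way round below 0.05 rad and angle between the z axis of head3_grip and the z axis of mount3_seat, either way round below 0.03 rad))), for 0.2 s.
2. the start lever is then thrown fully over (value of joint start above 0.85 rad), for 0.2 s.
At the end, for the whole second after the job is handed in: each head present: all keys at least 8 mm in; its grip point within 3 mm of a mount's seat point, x axes within 0.05 rad and z axes within 0.03 rad; start lever beyond 0.85 rad (all of step 1 and value of joint start above 0.85 rad); the robot touches nothing.
It fails at once if a mirror head is tipped over (more than 0.9 rad) (angle between any of head1_grip, head2_grip, head3_grip's own z axis and vertical above 0.9 rad).
It fails at once if the jar, wrench or tin is moved more than 4 cm (distance of any of jar, wrench, tin from where it was at the start of the episode above 0.04 m).
Of head1, head2, head3 only 2 to 3 are there at a start; the rules pass over those that are not, and their reading is None.
At some moment in a run one of head1, head2, head3 may be knocked a few centimetres aside while the robot is not near it.
It also fails if it takes over 210 s, if anything falls off the work surface, if the arm or the gripper's body presses on something with over 40 N, if the wrist force passes 120 N, or if a joint passes its speed limit or range.

## Robot

A 6-joint arm with a two-finger parallel gripper is mounted at the origin on the work surface. World frame = base frame: x ahead of the robot, y to its left, z up, the work surface at z = 0. Lengths are in m, angles in rad, forces in N, time in s.
With the tool pointing down it reaches from about 0.425 to 0.95 m from the base axis. Payload 3.5 kg.
Tool frame: the origin (TCP) lies midway between the tips of the shut fingers; the grasp point (between the pads) lies 19 mm behind it; z points along the fingers, y is the line along which they close (so a half turn about z gives the same grasp; the last joint's range is limited). The gripper opens to 85 mm and grips with 20 to 120 N. Pads are 22 mm wide; open, the fingers measure 114 mm over their backs; the gripper's body (76 mm by 85 mm) begins 54 mm behind the grasp point. The pads swing forward as they close: fully open they stand 13 mm farther back than shut.
Start: joints at [-1.453, 0.286, 1.577, -0, 1.279, -0.15], TCP at [0.179, -0.651, 0.231] pointing down, gripper open.
Joint ranges: [-2.77, 2.77], [-0.9, 2.22], [0.21, 2.48], [-1.53, 4.67], [0.24, 2.81], [-2.84, 2.84]. Speed limits (rad/s): [2.79, 2.79, 3.14, 3.14, 3.14, 3.14].

## Interface

Orientations are given as a unit quaternion [x, y, z, w].
In Python, from plant import * gives the robot as it stands.
- The arm moves only by the tool move_arm, never from a script. Its argument "moves" is a list of rows, each a list of 3 entries, a list of its own where there are three numbers: the opening, from 0 (shut) to 1 (fully open), then the shift along the tool's x, y, z in m, then the turn, a rotation vector about the tool's x, y, z in rad. A call has exactly 10 rows; each row shifts and turns the commanded pose from where the row before left it, along the tool's axes as they then stand; what a row does not reach is not made up. A row lasts 1/12 s, in which the tool goes at most 41.7 mm and 7.16 degrees, less where a joint would pass 70% of its speed; a pose out of reach is approached as far as the arm can. A call is refused whole if a number of a shift passes 0.0417 or a number of a turn 0.125, either way. A call with a gripper value outside its range is refused whole. The fingers move at their own pace and stop on an object; "grip_force" is the grip in N (left out, the last holds). Time passes only in rows, so rows that do not move let the fingers close, or fill a call up. It gives the time, the measured TCP pose, the force, the opening and the grip force at its end, in the units of the state.
- get_state(): the state, without advancing time (a new reading comes with each control period).
- read_camera(name): name is "scene" or "top" or "wrist"; returns the picture (400x640x3 uint8, red, green, blue); there is no depth.
- camera_params(name): a dict with "fx", "fy", "cx", "cy" (pixels), "rvec" (rotation vector, rad) and "tvec" (3), from world to camera coordinates, as OpenCV has them; the wrist camera has in their place "tool_from_camera" (4x4, takes a point from camera to tool coordinates, whose origin is the TCP and whose axes are the flange's). Camera axes: x right, y down, z forward; pixel columns grow to the right and rows downward; lengths in m; the calibration is good to about 2 mm. A picture is of the moment at which its call begins: read the wrist's pose just before it. camera_params takes no time and is no camera call.
- sign_off(): hands the job in; it is judged then, once.
The state is a dict: "time": time; "qpos": joint angles; "dq": joint speeds; "joint_efforts": joint torques, N m; "eef_pos": TCP position; "tcp_rot": TCP orientation; "contact_force": force on the tool from outside, world axes, zero at the start; "wrist_torque": the same for the moment, N m; "opening": opening from 0.0 (shut) to 1.0 (fully open); "finger_force": force on a finger pad.
Only numpy, scipy, OpenCV 4.12 (cv2) and the standard library are available. Lean on these libraries where they do the work, as an engineer would, in place of code of your own. Each camera call takes 0.05 s, during which the arm holds its last target. There are 200 camera calls.

## Working session

There is one attempt and no reset: what is moved stays moved. The work goes in short steps, Python scripts to look and compute and a tool call to move; the robot and the scene stay as the last step left them, time stands still between calls to the robot, and variables do not carry over. Pictures are saved under pics/ and viewed, at most 14 in all, crops included, and the job is handed in when it is done.

Besides the shell and the picture viewer there is one more tool, called after "Request:" as name(argument=value, ...) on one line, values as JSON. move_arm: Moves the arm, as the interface text tells. Its arguments: {"type":"object","properties":{"moves":{"type":"array"},"grip_force":{"type":"number"}},"required":["moves"]}

```bash
mkdir -p pics; ls
python3 - <<'E'
from plant import *
import cv2
s=get_state();print({k:(v if not hasattr(v,'round') else v) for k,v in s.items()})
for n in("scene","top"):
    im=read_camera(n);cv2.imwrite(f"pics/{n}0.png",im[:,:,::-1]);print(n,camera_params(n))
print(camera_params("wrist"))
E
```

```text
pics
{'time': 0.0, 'qpos': array([-1.45303145e+00,  2.87190947e-01,  1.57817091e+00, -1.06151441e-05,
        1.27860635e+00, -1.50006171e-01]), 'dq': array([-0.00088359, -0.00054495, -0.00097778,  0.00040456,  0.00093656,
       -0.00011032]), 'joint_efforts': array([-3.38397820e-05, -4.05977654e+01, -2.92628145e+01, -9.49890637e-05,
        5.81375265e-03,  2.01664371e-06]), 'eef_pos': array([ 0.17853728, -0.65027964,  0.22993362]), 'tcp_rot': array([ 9.91049809e-01,  1.33487320e-01,  1.40667814e-05, -1.18770523e-03]), 'contact_force': array([-0.04820783,  0.48767406, -0.54640767]), 'wrist_torque': array([-0.03827544, -0.0192893 , -0.01395902]), 'finger_force': 0.0, 'opening': 0.9976585805715993}
scene {'fx': 390.5509185573416, 'fy': 390.5509185573416, 'cx': 317.2018386698261, 'cy': 206.02325693728434, 'rvec': array([ 2.22083801,  0.76401023, -0.3217188 ]), 'tvec': array([-0.46609396, -0.15505121,  1.54638912])}
top {'fx': 395.4773242439377, 'fy': 395.4773242439377, 'cx': 319.74077770513935, 'cy': 188.98366342165676, 'rvec': array([ 2.16034007, -2.18819968,  0.14151213]), 'tvec': array([0.00194649, 0.5546576 , 1.16018283])}
{'fx': 288.6033246572185, 'fy': 288.6033246572185, 'cx': 320.5134795817544, 'cy': 202.21499330283615, 'tool_from_camera': array([[ 1.67423460e-04, -9.49387119e-01, -3.14108373e-01,
         8.07012777e-02],
       [ 9.99999160e-01,  5.62784398e-04, -1.16799478e-03,
        -1.01801212e-04],
       [ 1.28565449e-03, -3.14107913e-01,  9.49386416e-01,
        -1.42785771e-01],
       [ 0.00000000e+00,  0.00000000e+00,  0.00000000e+00,
         1.00000000e+00]])}
```

View pics/scene0.png

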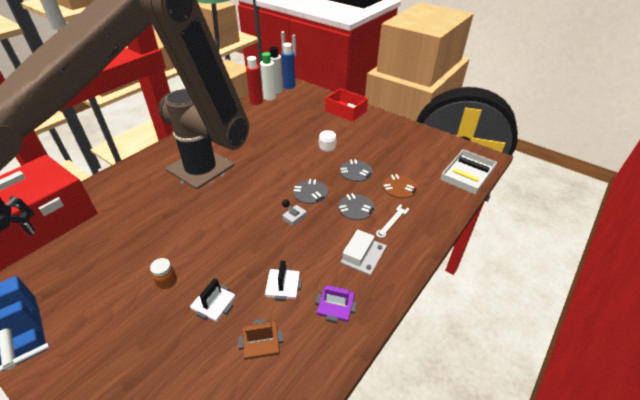

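View pics/top0.png

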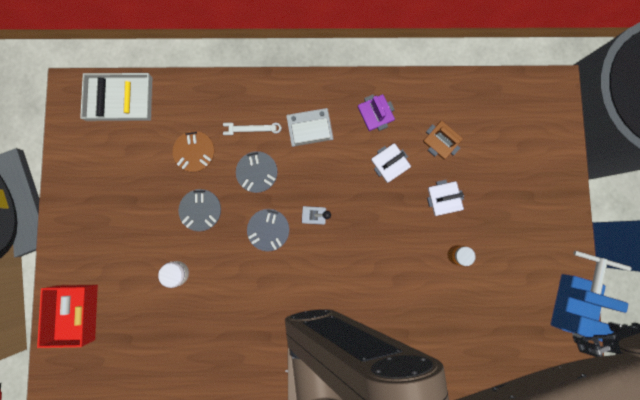

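The two white heads are at top (391,162) and (446,198), with decoys at purple (376,112) and brown (443,140). The grey mounts are at (256,172), (199,211) and (268,230), with a brown decoy at (193,151). The stop block is at (310,127), the lever at (316,215), the wrench at (250,128), the tin at (173,274) and the jar at (464,256). I'll check this choice with a close crop.

```bash
cat > h.py <<'E'
from plant import *
import cv2, numpy as np
from scipy.spatial.transform import Rotation as R
def cam(n,st=None):
    p=camera_params(n);K=np.array([[p['fx'],0,p['cx']],[0,p['fy'],p['cy']],[0,0,1]])
    if n=='wrist':
        st=st or get_state();T=np.eye(4);T[:3,:3]=R.from_quat(st['tcp_rot']).as_matrix();T[:3,3]=st['eef_pos']
        T=np.linalg.inv(T@p['tool_from_camera']);return K,T[:3,:3],T[:3,3]
    return K,R.from_rotvec(p['rvec']).as_matrix(),np.array(p['tvec'])
def px2w(C,uv,z):
    K,Rm,t=C;o=-Rm.T@t;d=Rm.T@np.linalg.inv(K)@np.array([uv[0],uv[1],1.]);return o+d*(z-o[2])/d[2]
def w2px(C,P):
    K,Rm,t=C;return cv2.projectPoints(np.atleast_2d(P).astype(float),cv2.Rodrigues(Rm)[0],t,K,None)[0][:,0]
E
python3 - <<'E'
from h import *
C=cam('top')
for n,uv,z in [('hA',(391,162),.03),('hB',(446,198),.03),('m1',(256,172),.006),('m2',(199,211),.006),('m3',(268,230),.006),('stop',(310,127),.04),('lever',(316,215),.025),('ball',(326,215),.09),('jar',(464,256),.07),('tin',(173,274),.06),('purple',(376,112),.03),('brown',(443,140),.03)]:
    print(n,px2w(C,uv,z).round(3))
im=cv2.imread('pics/top0.png')[90:275,150:480]
cv2.imwrite('pics/crop0.png',cv2.resize(im,(792,444),interpolation=cv2.INTER_CUBIC))
E
```

```text
hA [ 0.635 -0.223  0.03 ]
hB [ 0.523 -0.387  0.03 ]
m1 [0.612 0.19  0.006]
m2 [0.494 0.362 0.006]
m3 [0.434 0.153 0.006]
stop [0.743 0.022 0.04 ]
lever [0.477 0.007 0.025]
ball [ 0.474 -0.021  0.09 ]
jar [ 0.351 -0.417  0.07 ]
tin [0.313 0.417 0.06 ]
purple [ 0.792 -0.182  0.03 ]
brown [ 0.702 -0.386  0.03 ]
```

View pics/crop0.png

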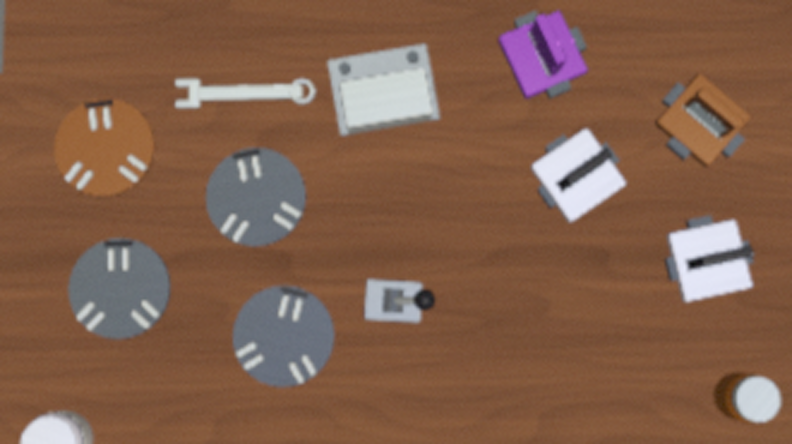

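```bash
cat >> h.py <<'E'
def yaw():
    x=R.from_quat(get_state()['tcp_rot']).as_matrix()[:,0];return np.arctan2(x[1],x[0])
def plan(pos,yw,n,p0=None,y0=None):
    """n equal rows: world-straight shift, tool-down yaw turn; prints per-row tool shift (mm) and turn"""
    s=get_state();p=np.array(s['eef_pos'] if p0 is None else p0);y=yaw() if y0 is None else y0
    d=(np.array(pos)-p)/n;dy=(yw-y)/n
    print('d',(np.array(pos)-p).round(4),'dyaw',round(yw-y,3),'rowturn',round(-dy,4),'norm',np.linalg.norm(d).round(4))
    for k in range(n):
        a=y+k*dy;print([round(float(v),4) for v in (d[0]*np.cos(a)+d[1]*np.sin(a),d[0]*np.sin(a)-d[1]*np.cos(a),-d[2])])
E
python3 - <<'E'
from h import *
plan((.56,-.31,.23),np.radians(105),20)
E
```

```text
d [ 0.3814  0.3403 -0.    ] dyaw 1.565 rowturn -0.0782 norm 0.0256
[0.0229, -0.0114, 0.0]
[0.0237, -0.0095, 0.0]
[0.0244, -0.0077, 0.0]
[0.0249, -0.0057, 0.0]
[0.0253, -0.0038, 0.0]
[0.0255, -0.0018, 0.0]
[0.0256, 0.0002, 0.0]
[0.0255, 0.0022, 0.0]
[0.0252, 0.0042, 0.0]
[0.0248, 0.0062, 0.0]
[0.0242, 0.0081, 0.0]
[0.0235, 0.01, 0.0]
[0.0227, 0.0118, 0.0]
[0.0217, 0.0135, 0.0]
[0.0206, 0.0152, 0.0]
[0.0193, 0.0167, 0.0]
[0.018, 0.0182, 0.0]
[0.0165, 0.0195, 0.0]
[0.0149, 0.0208, 0.0]
[0.0132, 0.0219, 0.0]
```

Request:
move_arm(moves=[[1,[0.023,-0.011,0],[0,0,-0.078]],[1,[0.024,-0.01,0],[0,0,-0.078]],[1,[0.024,-0.008,0],[0,0,-0.078]],[1,[0.025,-0.006,0],[0,0,-0.078]],[1,[0.025,-0.004,0],[0,0,-0.078]],[1,[0.026,-0.002,0],[0,0,-0.078]],[1,[0.026,0,0],[0,0,-0.078]],[1,[0.026,0.002,0],[0,0,-0.078]],[1,[0.025,0.004,0],[0,0,-0.078]],[1,[0.025,0.006,0],[0,0,-0.078]]], grip_force=100)

```text
time: 0.93
eef_pos: [0.3699, -0.4773, 0.2307]
tcp_rot: [0.865, 0.502, 0.0, -0.001]
contact_force: [0.6, 0.2, -0.1]
opening: 0.997
finger_force: 0.0
```

Request:
move_arm(moves=[[1,[0.024,0.008,0],[0,0,-0.078]],[1,[0.024,0.01,0],[0,0,-0.078]],[1,[0.023,0.012,0],[0,0,-0.078]],[1,[0.022,0.014,0],[0,0,-0.078]],[1,[0.021,0.015,0],[0,0,-0.078]],[1,[0.019,0.017,0],[0,0,-0.078]],[1,[0.018,0.018,0],[0,0,-0.078]],[1,[0.016,0.02,0],[0,0,-0.078]],[1,[0.015,0.021,0],[0,0,-0.078]],[1,[0.013,0.022,0],[0,0,-0.078]]])

```text
time: 1.77
eef_pos: [0.563, -0.3078, 0.2306]
tcp_rot: [0.609, 0.793, -0.0, -0.001]
contact_force: [-0.0, -0.5, -0.0]
opening: 0.998
finger_force: 0.0
```

Run:
```python
from h import *
s=get_state();print(s['time'],s['eef_pos'],yaw(),s['qpos'],np.abs(s['dq']).max())
C=cam('wrist',s);im=read_camera('wrist');cv2.imwrite('pics/w1.png',im[:,:,::-1])
np.savez('w1.npz',K=C[0],R=C[1],t=C[2])
print(w2px(C,[(.635,-.223,.03),(.523,-.387,.03)]))
```

```text
1.7667 [ 0.56299332 -0.30778747  0.2306114 ] 1.831757386266794 [-6.58198070e-01  2.15286345e-01  1.66346614e+00 -4.48365080e-05
  1.26407024e+00 -9.19145936e-01] 0.477321660167549
[[400.25852599 123.36112897]
 [274.83028597 227.34781783]]
```

View pics/w1.png

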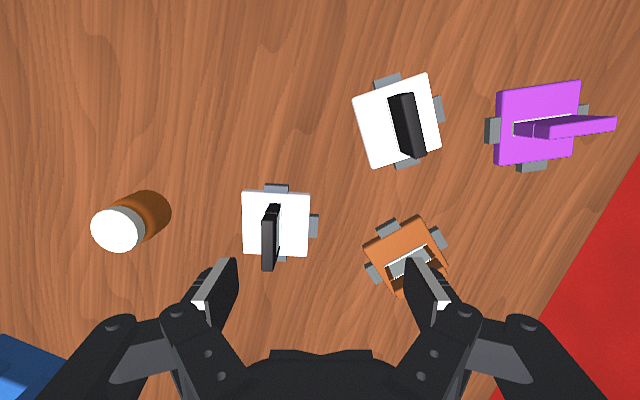

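The wrist view shows two white heads. Head A is at (398,120) with its front key at right (437,108), and head B is at (276,225) with its front key at right (313,225). Both glasses face roughly world +x, and the other two bodies are the decoys. Next I'll measure head poses.

```bash
cat >> h.py <<'E'
def rect(im,C,c,z,half=.09,s=2000):
    """top-down picture of plane z round c: col=+x, row=+y, s px/m"""
    n=int(2*half*s);w=np.array([[c[0]-half,c[1]-half,z],[c[0]+half,c[1]-half,z],[c[0]+half,c[1]+half,z],[c[0]-half,c[1]+half,z]])
    H=cv2.getPerspectiveTransform(w2px(C,w).astype(np.float32),np.float32([[0,0],[n,0],[n,n],[0,n]]))
    return cv2.warpPerspective(im,H,(n,n),flags=cv2.INTER_CUBIC)
def plate(im,C,c,z=.025):
    r=rect(im,C,c,z);h=cv2.cvtColor(r,cv2.COLOR_RGB2HSV)
    m=((h[:,:,1]<45)&(h[:,:,2]>190)).astype(np.uint8)
    m=cv2.morphologyEx(m,cv2.MORPH_OPEN,np.ones((9,9)))
    cs=cv2.findContours(m,cv2.RETR_EXTERNAL,cv2.CHAIN_APPROX_NONE)[0]
    b=cv2.convexHull(np.vstack([k for k in cs if cv2.contourArea(k)>1500]));(u,v),wh,a=cv2.minAreaRect(b)
    return r,m,(c[0]-.09+u/2000,c[1]-.09+v/2000),(wh[0]/2,wh[1]/2),a
E
python3 - <<'E'
from h import *
im=cv2.imread('pics/w1.png')[:,:,::-1].copy();f=np.load('w1.npz');C=(f['K'],f['R'],f['t'])
o=[]
for c in [(.635,-.223),(.523,-.387)]:
    r,m,p,wh,a=plate(im,C,c);print(np.round(p,4),np.round(wh,1),a);o+=[r,cv2.merge([m*255]*3)]
im=cv2.imread('pics/top0.png')[:,:,::-1].copy();C=cam('top')
for c in [(.635,-.223),(.523,-.387)]:
    r,m,p,wh,a=plate(im,C,c);print('top',np.round(p,4),np.round(wh,1),a)
cv2.imwrite('pics/fit1.png',cv2.resize(np.hstack(o),(800,200))[:,:,::-1])
E
```

```text
[ 0.6329 -0.2233] [88.1 87.8] 33.6900634765625
[ 0.5223 -0.3859] [87.4 88.3] 11.513830184936523
top [ 0.6346 -0.2237] [87.6 87.4] 33.57881546020508
top [ 0.5229 -0.3873] [88.  87.1] 11.481990814208984
```

View pics/fit1.png

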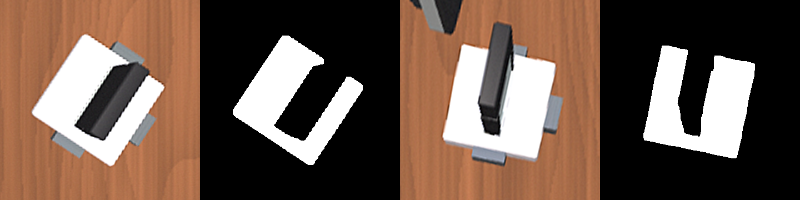

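Poses: A (.634,-.2235) with yaw 33.6°, B (.5225,-.3865) with yaw 11.5°. Next is a wrist-camera look at the mounts and stop.

Run:
```python
from h import *
plan((.55,.10,.25),1.57,14)
```

```text
d [-0.0159  0.4046  0.0193] dyaw -0.267 rowturn 0.0191 norm 0.029
[0.0282, 0.0065, -0.0014]
[0.0283, 0.006, -0.0014]
[0.0284, 0.0054, -0.0014]
[0.0285, 0.0049, -0.0014]
[0.0286, 0.0044, -0.0014]
[0.0287, 0.0038, -0.0014]
[0.0287, 0.0033, -0.0014]
[0.0288, 0.0027, -0.0014]
[0.0288, 0.0022, -0.0014]
[0.0289, 0.0016, -0.0014]
[0.0289, 0.0011, -0.0014]
[0.0289, 0.0005, -0.0014]
[0.0289, -0.0001, -0.0014]
[0.0289, -0.0006, -0.0014]
```

Request:
move_arm(moves=[[1,[0.028,0.006,-0.002],[0,0,0.019]],[1,[0.028,0.006,-0.002],[0,0,0.019]],[1,[0.028,0.005,-0.002],[0,0,0.019]],[1,[0.028,0.005,-0.002],[0,0,0.019]],[1,[0.029,0.004,-0.002],[0,0,0.019]],[1,[0.029,0.004,-0.002],[0,0,0.019]],[1,[0.029,0.003,-0.002],[0,0,0.019]],[1,[0.029,0.003,-0.002],[0,0,0.019]],[1,[0.029,0.002,-0.002],[0,0,0.019]],[1,[0.029,0.002,-0.002],[0,0,0.019]]])

```text
time: 2.65
eef_pos: [0.5525, -0.0187, 0.2509]
tcp_rot: [0.684, 0.73, -0.0, -0.0]
contact_force: [0.3, 0.2, 0.3]
opening: 1.0
finger_force: 0.0
```

Request:
move_arm(moves=[[1,[0.029,0.001,0],[0,0,0.019]],[1,[0.029,0,0],[0,0,0.019]],[1,[0.029,0,0],[0,0,0.019]],[1,[0.029,0,0],[0,0,0.019]],[1,[0,0,0],[0,0,0]],[1,[0,0,0],[0,0,0]],[1,[0,0,0],[0,0,0]],[1,[0,0,0],[0,0,0]],[1,[0,0,0],[0,0,0]],[1,[0,0,0],[0,0,0]]])

```text
time: 3.48
eef_pos: [0.5498, 0.0949, 0.2512]
tcp_rot: [0.711, 0.703, -0.0, -0.0]
contact_force: [0.0, 0.4, 0.1]
opening: 0.996
finger_force: 0.0
```

Run:
```python
from h import *
s=get_state();print(s['time'],s['eef_pos'],yaw(),np.abs(s['dq']).max())
C=cam('wrist',s);im=read_camera('wrist');cv2.imwrite('pics/w2.png',im[:,:,::-1])
np.savez('w2.npz',K=C[0],R=C[1],t=C[2])
```

```text
3.4833 [0.549792   0.09489961 0.25123622] 1.5601911520328626 0.002356082376423327
```

View pics/w2.png

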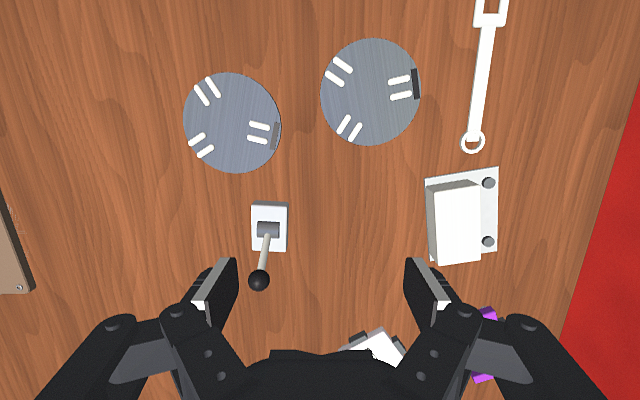

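Wrist view 2: two grey mounts at (232,122) and (370,92), with strips to the right. The stop block top is at (455,222) with its face at left, and the lever ball is at (259,280). I'll fit the mounts and the stop.

```bash
cat >> h.py <<'E'
FEET=np.array([[36,0],[-34,34],[-34,-34]])/1000.
def mount(im,C,c,z=.010):
    r=rect(im,C,c,z,.08);h=cv2.cvtColor(r,cv2.COLOR_RGB2HSV)
    m=((h[:,:,1]<60)&(h[:,:,2]>205)).astype(np.uint8)
    n,l,st,ce=cv2.connectedComponentsWithStats(m)
    P=[ce[i]/2000-.08+np.array(c) for i in range(1,n) if 200<st[i,4]<2500]
    P=[p for p in P if np.hypot(*(p-c))<.062];P=np.array(P)
    D=np.hypot(*(P[:,None]-P[None]).transpose(2,0,1))+np.eye(len(P));prs={tuple(sorted((i,int(D[i].argmin())))) for i in range(len(P))}
    M=np.array([(P[i]+P[j])/2 for i,j in prs]);best=None
    import itertools
    for pm in itertools.permutations(range(3)):
        A=FEET[list(pm)];a0=A.mean(0);m0=M.mean(0);X=(A-a0);Y=(M-m0)
        th=np.arctan2((X[:,0]*Y[:,1]-X[:,1]*Y[:,0]).sum(),(X*Y).sum());Rm=np.array([[np.cos(th),-np.sin(th)],[np.sin(th),np.cos(th)]])
        e=np.abs(Y-X@Rm.T).max()
        if best is None or e<best[0]: best=(e,m0-Rm@a0,th)
    return r,len(P),best
E
python3 - <<'E'
from h import *
im=cv2.imread('pics/w2.png')[:,:,::-1].copy();f=np.load('w2.npz');C=(f['K'],f['R'],f['t'])
it=cv2.imread('pics/top0.png')[:,:,::-1].copy();Ct=cam('top')
for c in [(.612,.19),(.434,.153)]:
    for i,k in((im,C),(it,Ct)):
        for z in (.010,.014):
            try:
                r,n,b=mount(i,k,c,z);print(n,b)
            except Exception as e: print(e)
rs=[cv2.resize(rect(i,k,(.742,.022),.04,.1),(390,390)) for i,k in ((im,C),(it,Ct))]
cv2.imwrite('pics/stop.png',np.hstack(rs)[:,:,::-1])
E
```

```text
6 (np.float64(0.00025822382679323297), array([0.61298388, 0.19035139]), np.float64(0.21083716622368437))
6 (np.float64(0.0002128914751157035), array([0.61245402, 0.19022912]), np.float64(0.21079573362742354))
axes don't match array
axes don't match array
6 (np.float64(0.00019249776767677612), array([0.43365004, 0.15458337]), np.float64(-0.2534551579827562))
6 (np.float64(0.00026253492221407077), array([0.43497815, 0.15477213]), np.float64(-0.2535122953877909))
axes don't match array
axes don't match array
```

View pics/stop.png

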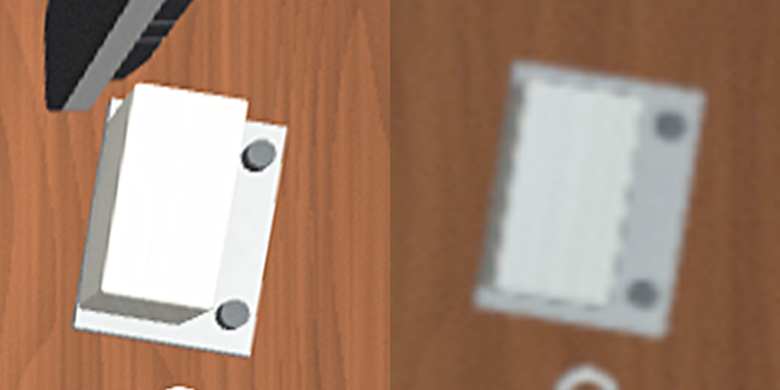

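Run:
```python
from h import *
def edge(im,C,th):
    g=cv2.cvtColor(rect(im,C,(.742,.022),.04,.1),cv2.COLOR_RGB2GRAY)
    pts=[]
    for r in range(110,270,3):
        k=np.argmax(g[r]>th);pts.append((k/2000+.642,r/2000-.078))
    p=np.array(pts);a,b=np.polyfit(p[:,1],p[:,0],1);print('x=%.4f at y=.0185, yaw %.4f'%(a*.0185+b,-np.arctan(a)),np.abs(p[:,0]-a*p[:,1]-b).max())
im=cv2.imread('pics/w2.png')[:,:,::-1].copy();f=np.load('w2.npz');C=(f['K'],f['R'],f['t'])
it=cv2.imread('pics/top0.png')[:,:,::-1].copy();Ct=cam('top')
for th in (200,):edge(im,C,th)
for th in (150,165,180):edge(it,Ct,th)
plan((.6337,-.2235,.20),2.157,14)
```

```text
x=0.7017 at y=.0185, yaw 0.1096 0.007586862334032052
x=0.7022 at y=.0185, yaw 0.1607 0.0007962645321137884
x=0.7032 at y=.0185, yaw 0.1580 0.0007642462359447322
x=0.7042 at y=.0185, yaw 0.1623 0.0007889905342732817
d [ 0.0839 -0.3185 -0.0513] dyaw 0.597 rowturn -0.0426 norm 0.0238
[-0.0227, 0.0062, 0.0037]
[-0.0229, 0.0053, 0.0037]
[-0.0231, 0.0043, 0.0037]
[-0.0233, 0.0033, 0.0037]
[-0.0234, 0.0023, 0.0037]
[-0.0235, 0.0013, 0.0037]
[-0.0235, 0.0003, 0.0037]
[-0.0235, -0.0007, 0.0037]
[-0.0235, -0.0017, 0.0037]
[-0.0234, -0.0027, 0.0037]
[-0.0232, -0.0037, 0.0037]
[-0.0231, -0.0047, 0.0037]
[-0.0228, -0.0057, 0.0037]
[-0.0226, -0.0066, 0.0037]
```

Request:
move_arm(moves=[[1,[-0.023,0.006,0.004],[0,0,-0.043]],[1,[-0.023,0.005,0.004],[0,0,-0.043]],[1,[-0.023,0.004,0.004],[0,0,-0.043]],[1,[-0.023,0.003,0.004],[0,0,-0.043]],[1,[-0.023,0.002,0.004],[0,0,-0.043]],[1,[-0.024,0.001,0.004],[0,0,-0.043]],[1,[-0.024,0,0.004],[0,0,-0.043]],[1,[-0.024,0,0.004],[0,0,-0.043]],[1,[-0.024,-0.002,0.004],[0,0,-0.043]],[1,[-0.023,-0.003,0.004],[0,0,-0.043]]])

```text
time: 4.37
eef_pos: [0.609, -0.1346, 0.2111]
tcp_rot: [0.543, 0.84, -0.0, 0.0]
contact_force: [-0.4, -0.2, -0.1]
opening: 1.0
finger_force: 0.0
```

Request:
move_arm(moves=[[1,[-0.023,-0.004,0.004],[0,0,-0.043]],[1,[-0.023,-0.005,0.004],[0,0,-0.043]],[1,[-0.023,-0.006,0.004],[0,0,-0.043]],[1,[-0.023,-0.007,0.004],[0,0,-0.038]],[1,[0,0,0],[0,0,0]],[1,[0,0,0],[0,0,0]],[1,[0,0,0],[0,0,0]],[1,[0,0,0],[0,0,0]],[1,[0,0,0],[0,0,0]],[1,[0,0,0],[0,0,0]]])

```text
time: 5.2
eef_pos: [0.6325, -0.2236, 0.1958]
tcp_rot: [0.471, 0.882, 0.0, 0.0]
contact_force: [0.2, 0.2, 0.9]
opening: 0.998
finger_force: 0.0
```

Run:
```python
from h import *
from scipy.stats import theilslopes
im=cv2.imread('pics/w2.png')[:,:,::-1].copy();f=np.load('w2.npz');C=(f['K'],f['R'],f['t'])
g=cv2.cvtColor(rect(im,C,(.742,.022),.04,.1),cv2.COLOR_RGB2GRAY)
p=np.array([(np.argmax((g[r]>215)&(np.arange(400)>90))/2000+.642,r/2000-.078) for r in range(100,280,3)])
a,b,_,_=theilslopes(p[:,0],p[:,1]);print('x at .0185',a*.0185+b,'yaw',-np.arctan(a),np.median(np.abs(p[:,0]-a*p[:,1]-b)))
s=get_state();print(s['eef_pos'],yaw(),s['qpos'])
C=cam('wrist',s);im=read_camera('wrist');cv2.imwrite('pics/w3.png',im[:,:,::-1])
r,m,q,wh,an=plate(im,C,(.634,-.2235));print(q,wh,an)
plan((.6337,-.2235,.055),2.157,6)
```

```text
x at .0185 0.70114 yaw 0.15865526218639936 0.0014299999999999868
[ 0.63247011 -0.22355516  0.19577006] 2.159815467176351 [-4.90763432e-01  3.05372422e-01  1.61933585e+00  5.58994480e-05
  1.21641728e+00 -1.07980201e+00]
(0.6335733184814454, -0.22287955474853516) (86.70480346679688, 86.84027862548828) 33.52447509765625
d [ 0.0012  0.0002 -0.1407] dyaw -0.003 rowturn 0.0005 norm 0.0235
[-0.0001, 0.0002, 0.0235]
[-0.0001, 0.0002, 0.0235]
[-0.0001, 0.0002, 0.0235]
[-0.0001, 0.0002, 0.0235]
[-0.0001, 0.0002, 0.0235]
[-0.0001, 0.0002, 0.0235]
```

Request:
move_arm(moves=[[1,[0,0,0.024],[0,0,0]],[1,[0,0,0.024],[0,0,0]],[1,[0,0,0.024],[0,0,0]],[1,[0,0.001,0.024],[0,0,0]],[1,[0,0,0.024],[0,0,0]],[1,[0,0,0.022],[0,0,0]],[1,[0,0,0],[0,0,0]],[0,[0,0,0],[0,0,0]],[0,[0,0,0],[0,0,0]],[0,[0,0,0],[0,0,0]]], grip_force=100)

```text
time: 6.08
eef_pos: [0.6348, -0.2245, 0.0559]
tcp_rot: [0.472, 0.882, -0.0, 0.002]
contact_force: [-0.4, 0.2, 0.7]
opening: 0.606
finger_force: 0.0
```

Request:
move_arm(moves=[[0,[0,0,0],[0,0,0]],[0,[0,0,0],[0,0,0]],[0,[0,0,0],[0,0,0]],[0,[0,0,0],[0,0,0]],[0,[0,0,0],[0,0,0]],[0,[0,0,0],[0,0,0]],[0,[0,0,0],[0,0,0]],[0,[0,0,0],[0,0,0]],[0,[0,0,0],[0,0,0]],[0,[0,0,0],[0,0,0]]])

```text
time: 6.92
eef_pos: [0.6341, -0.2241, 0.0547]
tcp_rot: [0.472, 0.882, 0.0, 0.001]
contact_force: [0.1, 1.5, 5.6]
opening: 0.144
finger_force: 97.8
```

Run:
```python
from h import *
s=get_state();print(s['time'],s['eef_pos'],yaw(),s['opening'],s['finger_force'],s['contact_force'])
```

```text
6.9167 [ 0.63406691 -0.22413887  0.054729  ] 2.1588475830749116 0.1435579060943073 97.77788758277893 [0.10493651 1.47472221 5.57000309]
```

Run:
```python
from h import *
n=np.array([np.cos(.159),np.sin(.159)]);f=np.array([.7015,.0185])
print(f-.075*n,f-.046*n)
plan((*(f-.075*n),.07),1.730,10)
```

```text
[0.62744604 0.00662518] [0.65608024 0.01121678]
d [-0.0066  0.2308  0.0153] dyaw -0.429 rowturn 0.0429 norm 0.0231
[0.0196, 0.0123, -0.0015]
[0.0201, 0.0114, -0.0015]
[0.0205, 0.0105, -0.0015]
[0.021, 0.0096, -0.0015]
[0.0214, 0.0087, -0.0015]
[0.0217, 0.0078, -0.0015]
[0.022, 0.0069, -0.0015]
[0.0223, 0.0059, -0.0015]
[0.0225, 0.005, -0.0015]
[0.0227, 0.004, -0.0015]
```

Request:
move_arm(moves=[[0,[0,0,-0.02],[0,0,0]],[0,[0.02,0.012,0],[0,0,0.043]],[0,[0.02,0.011,0],[0,0,0.043]],[0,[0.021,0.01,0],[0,0,0.043]],[0,[0.021,0.01,0],[0,0,0.043]],[0,[0.021,0.009,0],[0,0,0.043]],[0,[0.022,0.008,0],[0,0,0.043]],[0,[0.022,0.007,0],[0,0,0.043]],[0,[0.022,0.006,0],[0,0,0.043]],[0,[0.022,0.005,0],[0,0,0.043]]])

```text
time: 7.75
eef_pos: [0.6247, -0.0152, 0.0702]
tcp_rot: [0.633, 0.774, -0.001, -0.002]
contact_force: [0.5, -0.3, -5.0]
opening: 0.143
finger_force: 98.3
```

Request:
move_arm(moves=[[0,[0.022,0.004,0],[0,0,0.043]],[0,[0,0,0],[0,0,0]],[0,[0,0,0],[0,0,0]],[0,[0,0,0],[0,0,0]],[0,[0,0,0],[0,0,0]],[0,[0,0,0.005],[0,0,0]],[0,[0,0,0.005],[0,0,0]],[0,[0,0,0.005],[0,0,0]],[0,[0,0,0],[0,0,0]],[0,[0,0,0],[0,0,0]]])

```text
time: 8.58
eef_pos: [0.6261, 0.0056, 0.0573]
tcp_rot: [0.649, 0.761, -0.0, -0.001]
contact_force: [-0.8, -0.0, -5.0]
opening: 0.149
finger_force: 98.2
```

Run:
```python
from h import *
s=get_state();print(s['time'],s['eef_pos'],yaw(),s['opening'],s['finger_force'],s['contact_force'])
C=cam('wrist',s);im=read_camera('wrist');cv2.imwrite('pics/w4.png',im[:,:,::-1])
```

```text
8.5833 [0.62608633 0.00556737 0.05732923] 1.7283774778940233 0.14854142557653935 98.23998212814331 [-0.8333143  -0.02480911 -4.98424683]
```

View pics/w4.png

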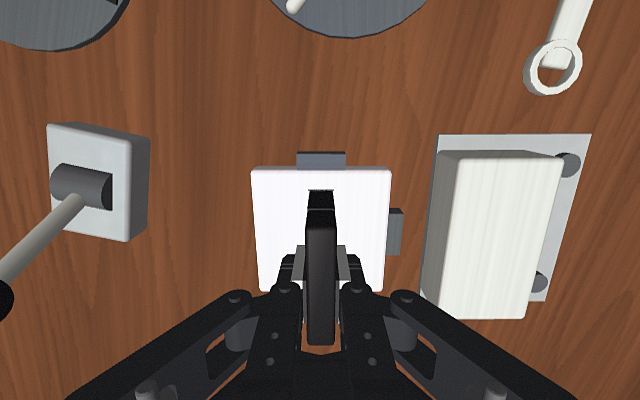

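The head is held square with its front key at (397,230), facing the stop block (430–560, 150–320). I'll check the stop yaw and the in-hand offset here.

Run:
```python
from h import *
s=get_state();C=cam('wrist',s);im=cv2.imread('pics/w4.png')[:,:,::-1].copy()
a,b,c,d=[px2w(C,p,.04)[:2] for p in ((437,150),(563,157),(525,320),(423,310))]
print(a,b,c,d,'len',np.hypot(*(d-a)),'yaw front',np.arctan2(-(d-a)[0],(d-a)[1])+np.pi)
y=yaw();x=np.array([np.cos(y),np.sin(y)])
# far plate edge (tool +x), at plate top z
z=s['eef_pos'][2]-.053+.025
for p in ((255,170),(388,170)):
    w=px2w(C,p,z)[:2]-s['eef_pos'][:2];print('edge along tool x',w@x,'along y',w@np.array([x[1],-x[0]]))
```

```text
[0.68098519 0.07323528] [0.75131075 0.08052587] [ 0.77186375 -0.0279081 ] [ 0.70165152 -0.03095119] len 0.1062163703605212 yaw front 0.19581729031173722
edge along tool x 0.04486033625185155 along y -0.03937368012708083
edge along tool x 0.044897018343954403 along y 0.04054962608463229
```

Request:
move_arm(moves=[[0,[0,0.005,0],[0,0,0]],[0,[0,0.005,0],[0,0,0]],[0,[0,0.005,0],[0,0,0]],[0,[0,0.003,0],[0,0,0]],[0,[0,0.002,0],[0,0,0]],[0,[0,0.002,0],[0,0,0]],[0,[0,0.002,0],[0,0,0]],[0,[0,0.002,0],[0,0,0]],[0,[0,0.002,0],[0,0,0]],[0,[0,0.002,0],[0,0,0]]])

```text
time: 9.47
eef_pos: [0.6543, 0.0103, 0.0574]
tcp_rot: [0.649, 0.761, -0.002, -0.002]
contact_force: [-5.0, -0.8, -4.1]
opening: 0.148
finger_force: 98.6
```

Request:
move_arm(moves=[[0,[0,0.002,0],[0,0,0]],[0,[0,0.001,0],[0,0,0]],[0,[0,0.001,0],[0,0,0]],[0,[0,0,0],[0,0,0]],[0,[0,0,0],[0,0,0]],[0,[0,0,0],[0,0,0]],[0,[0,0,0],[0,0,0]],[0,[0,0,0],[0,0,0]],[0,[0,0,0],[0,0,0]],[0,[0,0,0],[0,0,0]]])

```text
time: 10.3
eef_pos: [0.6578, 0.0109, 0.0572]
tcp_rot: [0.649, 0.761, -0.002, -0.003]
contact_force: [-5.9, -2.2, -2.8]
opening: 0.147
finger_force: 98.7
```

```bash
cat >> h.py <<'E'
def stop(f=(.7015,.0185),a=.159):
    s=get_state();n=np.array([np.cos(a),np.sin(a)]);l=np.array([-n[1],n[0]]);d=np.array(f)-s['eef_pos'][:2]
    print('t%.2f dist %.4f lat %.4f z %.4f yaw-rel %.4f'%(s['time'],d@n,-(d@l),s['eef_pos'][2],yaw()-a-np.pi/2),'F along n %.1f lat %.1f z %.1f'%(s['contact_force'][:2]@n,s['contact_force'][:2]@l,s['contact_force'][2]),'T',s['wrist_torque'].round(2),R.from_quat(s['tcp_rot']).as_matrix()[:,2].round(4))
E
python3 -c "
from h import *
stop()"
```

```text
t10.30 dist 0.0444 lat -0.0006 z 0.0572 yaw-rel -0.0004 F along n -6.2 lat -1.2 z -2.8 T [-0.3   1.29  0.09] [-7.3e-03 -3.0e-04 -1.0e+00]
```

Request:
move_arm(moves=[[0,[0,0.001,0],[0,0,0]],[0,[0,0.001,0],[0,0,0]],[0,[0,0.001,0],[0,0,0]],[0,[0,0,0],[0,0,0]],[0,[0,0,0],[0,0,0]],[0,[0,0,0],[0,0,0]],[0,[0,0,0],[0,0,0]],[0,[0,0,0],[0,0,0]],[0,[0,0,0],[0,0,0]],[0,[0,0,0],[0,0,0]]])

```text
time: 11.13
eef_pos: [0.6582, 0.011, 0.057]
tcp_rot: [0.649, 0.761, -0.005, -0.005]
contact_force: [-13.7, -3.4, 0.5]
opening: 0.143
finger_force: 99.3
```

```bash
python3 -c "
from h import *
stop()"
```

```text
t11.13 dist 0.0439 lat -0.0006 z 0.0570 yaw-rel 0.0002 F along n -14.1 lat -1.2 z 0.5 T [-0.51  2.46  0.07] [-0.0148 -0.001  -0.9999]
```

Request:
move_arm(moves=[[0,[0,0.002,0],[0,0,0]],[0,[0,0,0],[0,0,0]],[0,[0,0,0],[0,0,0]],[0,[0,0,0],[0,0,0]],[0,[0,-0.01,0],[0,0,0]],[0,[0,-0.01,0],[0,0,0]],[0,[0,-0.01,0],[0,0,0]],[0,[0,-0.01,0],[0,0,0]],[0,[0,-0.002,0],[0,0,0.121]],[0,[0,0,0],[0,0,0.121]]])

```text
time: 11.97
eef_pos: [0.6238, 0.0053, 0.0584]
tcp_rot: [0.738, 0.674, 0.001, 0.0]
contact_force: [0.1, 0.3, -6.1]
opening: 0.149
finger_force: 98.7
```

Request:
move_arm(moves=[[0,[0,0,0],[0,0,0.121]],[0,[0,0,0],[0,0,0.121]],[0,[0,0,0],[0,0,0.121]],[0,[0,0,0],[0,0,0.121]],[0,[0,0,0],[0,0,0.121]],[0,[0,0,0],[0,0,0.121]],[0,[0,0,0],[0,0,0.121]],[0,[0,0,0],[0,0,0.121]],[0,[0,0,0],[0,0,0.121]],[0,[0,0,0],[0,0,0.121]]])

```text
time: 12.8
eef_pos: [0.6248, 0.0053, 0.0587]
tcp_rot: [0.991, 0.135, 0.002, 0.0]
contact_force: [-0.7, 0.2, -5.1]
opening: 0.144
finger_force: 98.7
```

Request:
move_arm(moves=[[0,[0,0,0],[0,0,0.121]],[0,[0,0,0],[0,0,0]],[0,[0,0,0],[0,0,0]],[0,[0,0,0],[0,0,0]],[0,[0,0,0],[0,0,0]],[0,[0,0,0],[0,0,0]],[0,[0,0,0],[0,0,0]],[0,[0,0,0],[0,0,0]],[0,[0,0,0],[0,0,0]],[0,[0,0,0],[0,0,0]]])

```text
time: 13.63
eef_pos: [0.6238, 0.0053, 0.0583]
tcp_rot: [0.997, 0.078, 0.0, -0.0]
contact_force: [0.4, -0.5, -5.9]
opening: 0.149
finger_force: 98.7
```

```bash
python3 -c "
from h import *
stop();s=get_state();print(s['qpos'].round(2));C=cam('wrist',s);cv2.imwrite('pics/w5.png',read_camera('wrist')[:,:,::-1])"
```

```text
t13.63 dist 0.0788 lat -0.0008 z 0.0583 yaw-rel -1.5738 F along n 0.3 lat -0.6 z -5.9 T [-0.03  0.02 -0.03] [ 0.  0. -1.]
[-0.15  0.37  1.82  0.    0.96  1.26]
```

View pics/w5.png

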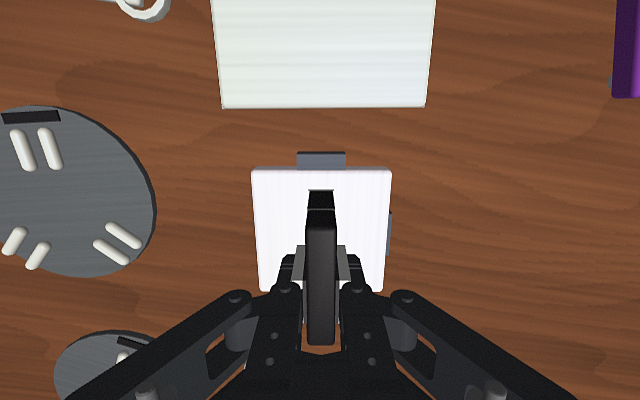

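Front key is home (only a sliver at (390,235)) and the stop edge is square at row 107. Now the left key.

Request:
move_arm(moves=[[0,[0.006,0,0],[0,0,0]],[0,[0.006,0,0],[0,0,0]],[0,[0.006,0,0],[0,0,0]],[0,[0.003,0,0],[0,0,0]],[0,[0.002,0,0],[0,0,0]],[0,[0.002,0,0],[0,0,0]],[0,[0.002,0,0],[0,0,0]],[0,[0.002,0,0],[0,0,0]],[0,[0.002,0,0],[0,0,0]],[0,[0.002,0,0],[0,0,0]]])

```text
time: 14.52
eef_pos: [0.6543, 0.0102, 0.0574]
tcp_rot: [0.997, 0.078, -0.003, -0.0]
contact_force: [-4.3, -0.7, -3.8]
opening: 0.144
finger_force: 98.9
```

Request:
move_arm(moves=[[0,[0.001,0,0],[0,0,0]],[0,[0.001,0,0],[0,0,0]],[0,[0.001,0,0],[0,0,0]],[0,[0.001,0,0],[0,0,0]],[0,[0,0,0],[0,0,0]],[0,[0,0,0],[0,0,0]],[0,[0,0,0],[0,0,0]],[0,[0,0,0],[0,0,0]],[0,[0,0,0],[0,0,0]],[0,[0,0,0],[0,0,0]]])

```text
time: 15.35
eef_pos: [0.6576, 0.0108, 0.0572]
tcp_rot: [0.997, 0.078, -0.004, -0.0]
contact_force: [-7.1, -2.0, -3.8]
opening: 0.146
finger_force: 99.0
```

```bash
python3 -c "
from h import *
stop()"
```

```text
t15.35 dist 0.0446 lat -0.0006 z 0.0572 yaw-rel -1.5733 F along n -7.4 lat -0.8 z -3.8 T [-0.31  1.33  0.07] [-7.7e-03 -3.0e-04 -1.0e+00]
```

Request:
move_arm(moves=[[0,[0.001,0,0],[0,0,0]],[0,[0.001,0,0],[0,0,0]],[0,[0.001,0,0],[0,0,0]],[0,[0.001,0,0],[0,0,0]],[0,[0,0,0],[0,0,0]],[0,[0,0,0],[0,0,0]],[0,[0,0,0],[0,0,0]],[0,[0,0,0],[0,0,0]],[0,[0,0,0],[0,0,0]],[0,[0,0,0],[0,0,0]]])

```text
time: 16.18
eef_pos: [0.6582, 0.011, 0.0566]
tcp_rot: [0.997, 0.079, -0.009, -0.0]
contact_force: [-14.5, -2.9, 2.1]
opening: 0.144
finger_force: 99.8
```

```bash
python3 -c "
from h import *
stop()"
```

```text
t16.18 dist 0.0439 lat -0.0006 z 0.0566 yaw-rel -1.5725 F along n -14.8 lat -0.6 z 2.1 T [-0.62  2.79  0.06] [-0.0176 -0.0011 -0.9998]
```

Request:
move_arm(moves=[[0,[0.001,0,0],[0,0,0]],[0,[0,0,0],[0,0,0]],[0,[-0.011,0,0],[0,0,0]],[0,[-0.011,0,0],[0,0,0]],[0,[-0.011,0,0],[0,0,0]],[0,[-0.01,0,0],[0,0,0]],[0,[0,0,0],[0,0,-0.121]],[0,[0,0,0],[0,0,-0.121]],[0,[0,0,0],[0,0,-0.121]],[0,[0,0,0],[0,0,-0.121]]])

```text
time: 17.02
eef_pos: [0.6238, 0.0051, 0.0588]
tcp_rot: [0.948, 0.317, 0.002, 0.0]
contact_force: [-0.5, -0.0, -4.7]
opening: 0.143
finger_force: 98.7
```

Request:
move_arm(moves=[[0,[0,0,0],[0,0,-0.121]],[0,[0,0,0],[0,0,-0.121]],[0,[0,0,0],[0,0,-0.121]],[0,[0,0,0],[0,0,-0.121]],[0,[0,0,0],[0,0,-0.121]],[0,[0,0,0],[0,0,-0.121]],[0,[0,0,0],[0,0,-0.121]],[0,[0,0,0],[0,0,-0.121]],[0,[0,0,0],[0,0,-0.121]],[0,[0,0,0],[0,0,-0.121]]])

```text
time: 17.85
eef_pos: [0.6239, 0.0052, 0.0588]
tcp_rot: [0.6, 0.8, 0.001, 0.001]
contact_force: [-1.1, -0.0, -5.3]
opening: 0.149
finger_force: 98.7
```

Request:
move_arm(moves=[[0,[0,0,0],[0,0,-0.121]],[0,[0,0,0],[0,0,-0.121]],[0,[0,0,0],[0,0,-0.121]],[0,[0,0,0],[0,0,-0.121]],[0,[0,0,0],[0,0,-0.121]],[0,[0,0,0],[0,0,-0.121]],[0,[0,0,0],[0,0,-0.121]],[0,[0,0,0],[0,0,-0.121]],[0,[0,0,0],[0,0,-0.121]],[0,[0,0,0],[0,0,-0.121]]])

```text
time: 18.68
eef_pos: [0.6238, 0.0052, 0.0587]
tcp_rot: [0.038, 0.999, 0.0, 0.002]
contact_force: [-0.1, -0.1, -5.6]
opening: 0.143
finger_force: 98.7
```

Request:
move_arm(moves=[[0,[0,0,0],[0,0,-0.121]],[0,[0,0,0],[0,0,-0.121]],[0,[0,0,0],[0,0,0]],[0,[0,0,0],[0,0,0]],[0,[0,0,0],[0,0,0]],[0,[0,0,0],[0,0,0]],[0,[0,0,0],[0,0,0]],[0,[0,0,0],[0,0,0]],[0,[0,0,0],[0,0,0]],[0,[0,0,0],[0,0,0]]])

```text
time: 19.52
eef_pos: [0.6228, 0.0051, 0.0583]
tcp_rot: [-0.08, 0.997, 0.0, 0.0]
contact_force: [-0.1, 0.1, -5.0]
opening: 0.145
finger_force: 98.7
```

```bash
python3 -c "
from h import *
stop();s=get_state();print(s['qpos'].round(2))"
```

```text
t19.52 dist 0.0798 lat -0.0008 z 0.0583 yaw-rel -4.7115 F along n -0.1 lat 0.1 z -5.0 T [-0.   -0.04 -0.01] [ 1.e-04  0.e+00 -1.e+00]
[-0.15  0.37  1.82  0.    0.96 -1.89]
```

Right key: push along -tool x, total 42 mm.

Request:
move_arm(moves=[[0,[-0.007,0,0],[0,0,0]],[0,[-0.007,0,0],[0,0,0]],[0,[-0.006,0,0],[0,0,0]],[0,[-0.002,0,0],[0,0,0]],[0,[-0.002,0,0],[0,0,0]],[0,[-0.002,0,0],[0,0,0]],[0,[-0.002,0,0],[0,0,0]],[0,[-0.002,0,0],[0,0,0]],[0,[-0.002,0,0],[0,0,0]],[0,[-0.002,0,0],[0,0,0]]])

```text
time: 20.35
eef_pos: [0.6544, 0.0104, 0.0576]
tcp_rot: [-0.08, 0.997, 0.0, -0.003]
contact_force: [-4.3, -0.4, -2.8]
opening: 0.148
finger_force: 98.8
```

Request:
move_arm(moves=[[0,[-0.001,0,0],[0,0,0]],[0,[-0.001,0,0],[0,0,0]],[0,[-0.001,0,0],[0,0,0]],[0,[-0.001,0,0],[0,0,0]],[0,[-0.001,0,0],[0,0,0]],[0,[-0.001,0,0],[0,0,0]],[0,[-0.001,0,0],[0,0,0]],[0,[-0.001,0,0],[0,0,0]],[0,[0,0,0],[0,0,0]],[0,[0,0,0],[0,0,0]]])

```text
time: 21.18
eef_pos: [0.6588, 0.0111, 0.0575]
tcp_rot: [-0.081, 0.997, 0.0, -0.008]
contact_force: [-14.7, -3.0, 4.3]
opening: 0.148
finger_force: 100.2
```

```bash
python3 -c "
from h import *
stop()"
```

```text
t21.18 dist 0.0433 lat -0.0005 z 0.0575 yaw-rel -4.7099 F along n -15.0 lat -0.7 z 4.3 T [-0.63  2.81  0.02] [-0.0162 -0.0012 -0.9999]
```

Run:
```python
from h import *
it=cv2.imread('pics/top0.png')[:,:,::-1].copy();Ct=cam('top')
for c in [(.612,.19),(.434,.153)]:
    r=rect(it,Ct,c,.010,.08);g=cv2.cvtColor(r,cv2.COLOR_RGB2GRAY);h=cv2.cvtColor(r,cv2.COLOR_RGB2HSV)
    import h as H
    for th in (140,155,170):
        m=((g>th)&(h[:,:,1]<80)).astype(np.uint8)
        big=cv2.merge([m*255]*3)
        C0=H.rect;H.rect=lambda *a,**k:big
        try: print(th,H.mount(it,Ct,c)[1:])
        except Exception as e: print(th,e)
        H.rect=C0
plan((.6125,.1903,.09),1.7816,16,p0=(.6240,.0055,.085),y0=3.30)
```

```text
140 (6, (np.float64(0.00017304754832758729), array([0.6143357 , 0.18966796]), np.float64(0.21072681585403683)))
155 (6, (np.float64(0.0001272597229300225), array([0.61436018, 0.18973672]), np.float64(0.21059016021680377)))
170 (6, (np.float64(0.000155487781614852), array([0.61440851, 0.1898097 ]), np.float64(0.2104862589140882)))
140 (6, (np.float64(0.00018493124507939357), array([0.43553759, 0.15394944]), np.float64(-0.25444376620734266)))
155 (6, (np.float64(0.0002445929024860738), array([0.43552231, 0.154031  ]), np.float64(-0.2540707103548405)))
170 (6, (np.float64(0.0002818111050980829), array([0.43551148, 0.15405527]), np.float64(-0.2535744543554306)))
d [-0.0115  0.1848  0.005 ] dyaw -1.518 rowturn 0.0949 norm 0.0116
[-0.0011, 0.0115, -0.0003]
[-0.0, 0.0116, -0.0003]
[0.0011, 0.0115, -0.0003]
[0.0022, 0.0114, -0.0003]
[0.0032, 0.0111, -0.0003]
[0.0043, 0.0108, -0.0003]
[0.0053, 0.0103, -0.0003]
[0.0062, 0.0098, -0.0003]
[0.0071, 0.0091, -0.0003]
[0.008, 0.0084, -0.0003]
[0.0087, 0.0076, -0.0003]
[0.0094, 0.0068, -0.0003]
[0.01, 0.0058, -0.0003]
[0.0105, 0.0049, -0.0003]
[0.0109, 0.0038, -0.0003]
[0.0112, 0.0028, -0.0003]
```

Request:
move_arm(moves=[[0,[0.01,0,0],[0,0,0]],[0,[0.011,0,0],[0,0,0]],[0,[0.011,0,-0.015],[0,0,0]],[0,[0.01,0,-0.015],[0,0,0]],[0,[-0.001,0.012,0],[0,0,0.095]],[0,[0,0.012,0],[0,0,0.095]],[0,[0.001,0.012,0],[0,0,0.095]],[0,[0.002,0.011,0],[0,0,0.095]],[0,[0.003,0.011,0],[0,0,0.095]],[0,[0.004,0.011,0],[0,0,0.095]]])

```text
time: 22.02
eef_pos: [0.6197, 0.076, 0.0887]
tcp_rot: [0.206, 0.979, 0.001, 0.001]
contact_force: [0.1, -0.1, -5.9]
opening: 0.146
finger_force: 98.7
```

Request:
move_arm(moves=[[0,[0.005,0.01,0],[0,0,0.095]],[0,[0.006,0.01,0],[0,0,0.095]],[0,[0.007,0.009,0],[0,0,0.095]],[0,[0.008,0.008,0],[0,0,0.095]],[0,[0.009,0.008,0],[0,0,0.095]],[0,[0.009,0.007,0],[0,0,0.095]],[0,[0.01,0.006,0],[0,0,0.095]],[0,[0.01,0.005,0],[0,0,0.095]],[0,[0.011,0.004,0],[0,0,0.095]],[0,[0.011,0.003,0],[0,0,0.093]]])

```text
time: 22.85
eef_pos: [0.6139, 0.1911, 0.0886]
tcp_rot: [0.63, 0.777, 0.001, 0.001]
contact_force: [-0.2, 0.3, -5.3]
opening: 0.147
finger_force: 98.7
```

Request:
move_arm(moves=[[0,[0,0,0],[0,0,0]],[0,[0,0,0],[0,0,0]],[0,[0,0,0],[0,0,0]],[0,[0,0,0],[0,0,0]],[0,[0,0,0],[0,0,0]],[0,[0,0,0],[0,0,0]],[0,[0,0,0],[0,0,0]],[0,[0,0,0],[0,0,0]],[0,[0,0,0],[0,0,0]],[0,[0,0,0],[0,0,0]]])

```text
time: 23.68
eef_pos: [0.6132, 0.1901, 0.0884]
tcp_rot: [0.628, 0.778, 0.0, 0.0]
contact_force: [-0.8, -1.0, -5.6]
opening: 0.143
finger_force: 98.7
```

Run:
```python
from h import *
s=get_state();print(s['eef_pos'],yaw(),s['contact_force'].round(1))
cv2.imwrite('pics/w6.png',read_camera('wrist')[:,:,::-1])
plan((.6136,.1898,.085),.2107+np.pi/2,1)
```

```text
[0.61323357 0.19008858 0.08836191] 1.7837714954998543 [-0.8 -1.  -5.6]
d [ 0.0004 -0.0003 -0.0033] dyaw -0.002 rowturn 0.0023 norm 0.0034
[-0.0004, 0.0003, 0.0033]
```

View pics/w6.png

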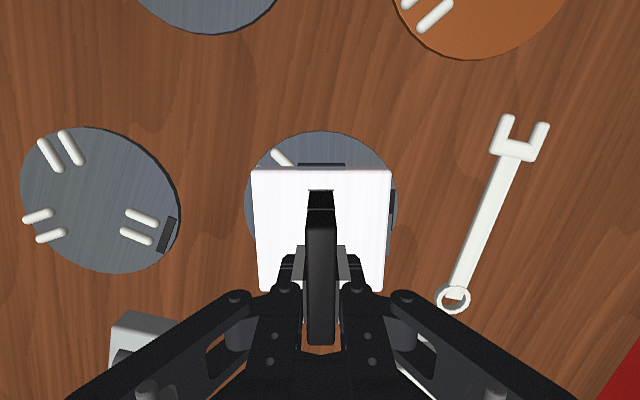

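Head A is centred over the grey mount with the strip on the glass side at (392,200). I'll lower it.

Request:
move_arm(moves=[[0,[0,0,0.005],[0,0,0.002]],[0,[0,0,0.005],[0,0,0]],[0,[0,0,0.003],[0,0,0]],[0,[0,0,0.003],[0,0,0]],[0,[0,0,0.003],[0,0,0]],[0,[0,0,0.002],[0,0,0]],[0,[0,0,0.002],[0,0,0]],[0,[0,0,0.002],[0,0,0]],[0,[0,0,0],[0,0,0]],[0,[0,0,0],[0,0,0]]])

```text
time: 24.57
eef_pos: [0.6134, 0.1898, 0.0639]
tcp_rot: [0.629, 0.778, -0.0, 0.0]
contact_force: [-1.5, -2.8, -1.5]
opening: 0.149
finger_force: 99.3
```

Run:
```python
from h import *
s=get_state();print(s['eef_pos'],yaw(),s['contact_force'].round(1),s['wrist_torque'].round(2))
```

```text
[0.61340474 0.18975323 0.06394175] 1.7821883019263907 [-1.5 -2.8 -1.5] [-0.49  0.39  0.02]
```

Request:
move_arm(moves=[[0,[0,0,0.001],[0,0,0]],[0,[0,0,0],[0,0,0]],[1,[0,0,0],[0,0,0]],[1,[0,0,0],[0,0,0]],[1,[0,0,0],[0,0,0]],[1,[0,0,0],[0,0,0]],[1,[0,0,0],[0,0,0]],[1,[0,0,0],[0,0,0]],[1,[0,0,0],[0,0,0]],[1,[0,0,0],[0,0,0]]])

```text
time: 25.4
eef_pos: [0.6132, 0.1902, 0.0623]
tcp_rot: [0.629, 0.778, 0.0, -0.0]
contact_force: [0.6, 0.3, -0.3]
opening: 0.999
finger_force: 0.0
```

Request:
move_arm(moves=[[1,[0,0,0],[0,0,0]],[1,[0,0,-0.01],[0,0,0]],[1,[0,0,-0.02],[0,0,0]],[1,[0,0,-0.03],[0,0,0]],[1,[0,0,-0.04],[0,0,0]],[1,[0,0,-0.04],[0,0,0]],[1,[0,0,0],[0,0,0]],[1,[0,0,0],[0,0,0]],[1,[0,0,0],[0,0,0]],[1,[0,0,0],[0,0,0]]])

```text
time: 26.23
eef_pos: [0.6121, 0.19, 0.2006]
tcp_rot: [0.629, 0.778, -0.001, -0.001]
contact_force: [-0.5, 0.9, -0.9]
opening: 1.001
finger_force: 0.0
```

Run:
```python
from h import *
s=get_state();print(s['eef_pos'],yaw(),s['contact_force'].round(1))
C=cam('wrist',s);im=read_camera('wrist');cv2.imwrite('pics/w7.png',im[:,:,::-1])
r,m,p,wh,a=plate(im,C,(.6136,.1898),.034);print('A',p,wh,a,np.degrees(.2107))
it=read_camera('top');cv2.imwrite('pics/top1.png',it[:,:,::-1])
for c,z in(((.6136,.1898),.034),((.5225,-.3865),.025)):
    rt,m,p,wh,a=plate(it,cam('top'),c,z);print('top',p,wh,a)
cv2.imwrite('pics/f7.png',r[:,:,::-1])
plan((.5225,-.3865,.20),np.radians(11.5)+np.pi/2,20)
```

```text
[0.61211227 0.18996314 0.20058814] 1.7817383668965723 [-0.5  0.9 -0.9]
A (0.6112865844726563, 0.1904292724609375) (90.44671630859375, 87.26886749267578) 12.094757080078125 12.072220743406445
top (0.6192999969482422, 0.1621499984741211) (88.45906829833984, 40.092952728271484) 8.130102157592773
top (0.5166649627685547, -0.40690930175781254) (87.57012939453125, 87.12843322753906) 13.091893196105957
d [-0.0895 -0.5765 -0.    ] dyaw -0.01 rowturn 0.0005 norm 0.0292
[-0.0272, -0.0104, 0.0]
[-0.0273, -0.0104, 0.0]
[-0.0273, -0.0104, 0.0]
[-0.0273, -0.0104, 0.0]
[-0.0273, -0.0104, 0.0]
[-0.0273, -0.0103, 0.0]
[-0.0273, -0.0103, 0.0]
[-0.0273, -0.0103, 0.0]
[-0.0273, -0.0103, 0.0]
[-0.0273, -0.0103, 0.0]
[-0.0273, -0.0103, 0.0]
[-0.0273, -0.0103, 0.0]
[-0.0273, -0.0102, 0.0]
[-0.0273, -0.0102, 0.0]
[-0.0273, -0.0102, 0.0]
[-0.0273, -0.0102, 0.0]
[-0.0273, -0.0102, 0.0]
[-0.0273, -0.0102, 0.0]
[-0.0273, -0.0102, 0.0]
[-0.0273, -0.0101, 0.0]
```

View pics/f7.png

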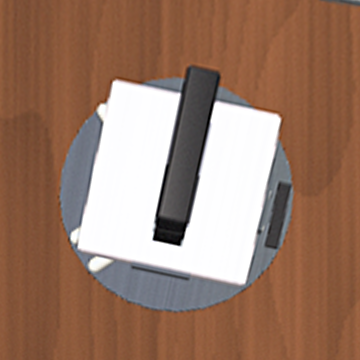

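A is seated with yaw 12.09° against 12.07°, and the strip is on the glass side. B has been knocked to about (.516,-.407), yaw 13.1°, so I'll go there.

Request:
move_arm(moves=[[1,[-0.028,-0.011,0],[0,0,0]],[1,[-0.028,-0.011,0],[0,0,0]],[1,[-0.028,-0.011,0],[0,0,0]],[1,[-0.028,-0.011,0],[0,0,0]],[1,[-0.028,-0.011,0],[0,0,0]],[1,[-0.028,-0.011,0],[0,0,0]],[1,[-0.028,-0.011,0],[0,0,0]],[1,[-0.028,-0.011,0],[0,0,0]],[1,[-0.028,-0.011,0],[0,0,0]],[1,[-0.028,-0.011,0],[0,0,0]]])

```text
time: 27.17
eef_pos: [0.5632, -0.1078, 0.2008]
tcp_rot: [0.629, 0.778, -0.0, -0.001]
contact_force: [1.1, 1.1, 0.0]
opening: 1.001
finger_force: 0.0
```

Request:
move_arm(moves=[[1,[-0.028,-0.011,0],[0,0,0]],[1,[-0.028,-0.011,0],[0,0,0]],[1,[-0.028,-0.011,0],[0,0,0]],[1,[-0.028,-0.011,0],[0,0,0]],[1,[-0.028,-0.011,0],[0,0,0]],[1,[-0.028,-0.011,0],[0,0,0]],[1,[-0.028,-0.011,0],[0,0,0]],[1,[-0.028,-0.011,0],[0,0,0]],[1,[-0.028,-0.01,0],[0,0,0]],[1,[-0.028,-0.01,0],[0,0,0]]])

```text
time: 28.0
eef_pos: [0.5164, -0.404, 0.2005]
tcp_rot: [0.629, 0.778, 0.0, -0.001]
contact_force: [1.1, -0.1, 0.5]
opening: 0.999
finger_force: 0.0
```

Request:
move_arm(moves=[[1,[-0.009,-0.002,0],[0,0,-0.017]],[1,[0,0,0],[0,0,0]],[1,[0,0,0],[0,0,0]],[1,[0,0,0],[0,0,0]],[1,[0,0,0],[0,0,0]],[1,[0,0,0],[0,0,0]],[1,[0,0,0],[0,0,0]],[1,[0,0,0],[0,0,0]],[1,[0,0,0],[0,0,0]],[1,[0,0,0],[0,0,0]]])

```text
time: 28.83
eef_pos: [0.5174, -0.4121, 0.2025]
tcp_rot: [0.622, 0.783, 0.0, 0.0]
contact_force: [0.0, 0.2, -0.2]
opening: 1.0
finger_force: 0.0
```

Run:
```python
from h import *
s=get_state();print(s['eef_pos'],yaw(),s['qpos'].round(2))
C=cam('wrist',s);im=read_camera('wrist');cv2.imwrite('pics/w8.png',im[:,:,::-1])
r,m,p,wh,a=plate(im,C,(.516,-.407));print('B',p,wh,a)
it=read_camera('top')
rt,m,p,wh,a=plate(it,cam('top'),(.516,-.407));print('top',p,wh,a)
plan((.516,-.407,.055),np.radians(13.1)+np.pi/2,1)
```

```text
[ 0.51736135 -0.41211025  0.20245725] 1.799036649742141 [-0.83  0.28  1.64  0.    1.22 -1.05]
B (0.5156544799804688, -0.4060028076171875) (87.24549102783203, 87.99502563476562) 12.994616508483887
top (0.5166348419189454, -0.4070842742919922) (87.69520568847656, 87.3204345703125) 12.994617462158203
d [-0.0013  0.0053 -0.1474] dyaw 0.001 rowturn -0.0006 norm 0.1475
[0.0054, -0.0001, 0.1474]
```

Request:
move_arm(moves=[[1,[0.005,0,0.024],[0,0,0]],[1,[0,0,0.025],[0,0,0]],[1,[0,0,0.025],[0,0,0]],[1,[0,0,0.025],[0,0,0]],[1,[0,0,0.025],[0,0,0]],[1,[0,0,0.024],[0,0,0]],[1,[0,0,0],[0,0,0]],[0,[0,0,0],[0,0,0]],[0,[0,0,0],[0,0,0]],[0,[0,0,0],[0,0,0]]])

```text
time: 29.77
eef_pos: [0.5174, -0.4088, 0.057]
tcp_rot: [0.622, 0.783, -0.0, 0.002]
contact_force: [-0.3, 0.6, 0.8]
opening: 0.606
finger_force: 0.0
```

Request:
move_arm(moves=[[0,[0,0,0],[0,0,0]],[0,[0,0,0],[0,0,0]],[0,[0,0,0],[0,0,0]],[0,[0,0,0],[0,0,0]],[0,[0,0,0],[0,0,0]],[0,[0,0,0],[0,0,0]],[0,[0,0,0],[0,0,0]],[0,[0,0,0],[0,0,0]],[0,[0,0,0],[0,0,0]],[0,[0,0,0],[0,0,0]]])

```text
time: 30.6
eef_pos: [0.5166, -0.4082, 0.0558]
tcp_rot: [0.622, 0.783, -0.0, 0.001]
contact_force: [-0.8, -0.2, 5.8]
opening: 0.148
finger_force: 97.9
```

Run:
```python
from h import *
s=get_state();print(s['eef_pos'],yaw(),s['contact_force'].round(1))
# final target: 80 mm before corrected face
p0=s['eef_pos'].copy();p0[2]=.08
plan((.6238,.0055,.08),.159+np.pi/2,18,p0=p0)
```

```text
[ 0.5166361  -0.4081697   0.05580557] 1.7987618897750293 [-0.8 -0.2  5.8]
d [0.1072 0.4137 0.    ] dyaw -0.069 rowturn 0.0038 norm 0.0237
[0.021, 0.011, -0.0]
[0.0211, 0.0109, -0.0]
[0.0211, 0.0108, -0.0]
[0.0212, 0.0108, -0.0]
[0.0212, 0.0107, -0.0]
[0.0212, 0.0106, -0.0]
[0.0213, 0.0105, -0.0]
[0.0213, 0.0104, -0.0]
[0.0214, 0.0103, -0.0]
[0.0214, 0.0103, -0.0]
[0.0214, 0.0102, -0.0]
[0.0215, 0.0101, -0.0]
[0.0215, 0.01, -0.0]
[0.0216, 0.0099, -0.0]
[0.0216, 0.0098, -0.0]
[0.0216, 0.0098, -0.0]
[0.0217, 0.0097, -0.0]
[0.0217, 0.0096, -0.0]
```

Request:
move_arm(moves=[[0,[0,0,-0.02],[0,0,0]],[0,[0.021,0.011,0],[0,0,0.004]],[0,[0.021,0.011,0],[0,0,0.004]],[0,[0.021,0.011,0],[0,0,0.004]],[0,[0.021,0.011,0],[0,0,0.004]],[0,[0.021,0.011,0],[0,0,0.004]],[0,[0.021,0.011,0],[0,0,0.004]],[0,[0.021,0.01,0],[0,0,0.004]],[0,[0.021,0.01,0],[0,0,0.004]],[0,[0.021,0.01,0],[0,0,0.004]]])

```text
time: 31.43
eef_pos: [0.5688, -0.2003, 0.072]
tcp_rot: [0.636, 0.772, -0.0, -0.002]
contact_force: [0.6, -0.0, -5.1]
opening: 0.15
finger_force: 98.3
```

Request:
move_arm(moves=[[0,[0.021,0.01,0],[0,0,0.004]],[0,[0.021,0.01,0],[0,0,0.004]],[0,[0.021,0.01,0],[0,0,0.004]],[0,[0.022,0.01,0],[0,0,0.004]],[0,[0.022,0.01,0],[0,0,0.004]],[0,[0.022,0.01,0],[0,0,0.004]],[0,[0.022,0.01,0],[0,0,0.004]],[0,[0.022,0.01,0],[0,0,0.004]],[0,[0.022,0.01,0],[0,0,0.003]],[0,[0,0,0],[0,0,0]]])

```text
time: 32.27
eef_pos: [0.6236, 0.0098, 0.0721]
tcp_rot: [0.648, 0.761, 0.0, -0.002]
contact_force: [-0.1, -0.8, -4.6]
opening: 0.147
finger_force: 98.2
```

Request:
move_arm(moves=[[0,[0,0,0],[0,0,0]],[0,[0,0,0],[0,0,0]],[0,[0,0,0.005],[0,0,0]],[0,[0,0,0.005],[0,0,0]],[0,[0,0,0.003],[0,0,0]],[0,[0,0,0],[0,0,0]],[0,[0,0,0],[0,0,0]],[0,[0,0,0],[0,0,0]],[0,[0,0,0],[0,0,0]],[0,[0,0,0],[0,0,0]]])

```text
time: 33.1
eef_pos: [0.625, 0.0052, 0.0617]
tcp_rot: [0.649, 0.76, 0.0, 0.0]
contact_force: [-0.5, 0.0, -3.9]
opening: 0.144
finger_force: 98.4
```

```bash
python3 -c "
from h import *
stop();cv2.imwrite('pics/w9.png',read_camera('wrist')[:,:,::-1])"
```

```text
t33.10 dist 0.0777 lat -0.0010 z 0.0617 yaw-rel -0.0021 F along n -0.5 lat 0.1 z -3.9 T [-0.05 -0.06 -0.03] [ 7.e-04 -1.e-04 -1.e+00]
```

Request:
move_arm(moves=[[0,[0,0.007,0.002],[0,0,0]],[0,[0,0.007,0.001],[0,0,0]],[0,[0,0.007,0],[0,0,0]],[0,[0,0.002,0],[0,0,0]],[0,[0,0.002,0],[0,0,0]],[0,[0,0.002,0],[0,0,0]],[0,[0,0.002,0],[0,0,0]],[0,[0,0.002,0],[0,0,0]],[0,[0,0.002,0],[0,0,0]],[0,[0,0.002,0],[0,0,0]]])

```text
time: 33.98
eef_pos: [0.6574, 0.0107, 0.0574]
tcp_rot: [0.649, 0.761, -0.002, -0.002]
contact_force: [-5.7, -0.7, -3.2]
opening: 0.139
finger_force: 98.5
```

Request:
move_arm(moves=[[0,[0,0.001,0],[0,0,0]],[0,[0,0.001,0],[0,0,0]],[0,[0,0.001,0],[0,0,0]],[0,[0,0.001,0],[0,0,0]],[0,[0,0.001,0],[0,0,0]],[0,[0,0.001,0],[0,0,0]],[0,[0,0,0],[0,0,0]],[0,[0,0,0],[0,0,0]],[0,[0,0,0],[0,0,0]],[0,[0,0,0],[0,0,0]]])

```text
time: 34.82
eef_pos: [0.6587, 0.0109, 0.057]
tcp_rot: [0.649, 0.761, -0.007, -0.007]
contact_force: [-18.1, -4.3, 4.3]
opening: 0.149
finger_force: 99.6
```

```bash
python3 -c "
from h import *
stop()"
```

```text
t34.82 dist 0.0434 lat -0.0007 z 0.0570 yaw-rel -0.0003 F along n -18.6 lat -1.4 z 4.3 T [-0.74  3.16  0.03] [-0.0194 -0.0014 -0.9998]
```

Request:
move_arm(moves=[[0,[0,0,0],[0,0,0]],[0,[0,-0.011,0],[0,0,0]],[0,[0,-0.011,0],[0,0,0]],[0,[0,-0.011,0],[0,0,0]],[0,[0,-0.01,0],[0,0,0]],[0,[0,0,-0.001],[0,0,0.121]],[0,[0,0,0],[0,0,0.121]],[0,[0,0,0],[0,0,0.121]],[0,[0,0,0],[0,0,0.121]],[0,[0,0,0],[0,0,0.121]]])

```text
time: 35.65
eef_pos: [0.6237, 0.0051, 0.0597]
tcp_rot: [0.848, 0.53, 0.001, 0.001]
contact_force: [-0.0, 0.6, -4.5]
opening: 0.145
finger_force: 98.6
```

Request:
move_arm(moves=[[0,[0,0,0],[0,0,0.121]],[0,[0,0,0],[0,0,0.121]],[0,[0,0,0],[0,0,0.121]],[0,[0,0,0],[0,0,0.121]],[0,[0,0,0],[0,0,0.121]],[0,[0,0,0],[0,0,0.121]],[0,[0,0,0],[0,0,0.121]],[0,[0,0,0],[0,0,0.121]],[0,[0,0,0],[0,0,0]],[0,[0,0,0],[0,0,0]]])

```text
time: 36.48
eef_pos: [0.6233, 0.0051, 0.0595]
tcp_rot: [0.997, 0.079, 0.001, 0.0]
contact_force: [0.2, -0.5, -3.5]
opening: 0.144
finger_force: 98.6
```

```bash
python3 -c "
from h import *
stop()"
```

```text
t36.48 dist 0.0793 lat -0.0009 z 0.0595 yaw-rel -1.5721 F along n 0.1 lat -0.5 z -3.5 T [ 0.01 -0.01  0.03] [ 1.6e-03  1.0e-04 -1.0e+00]
```

Left key: 42 mm along +tool x.

Request:
move_arm(moves=[[0,[0.007,0,0],[0,0,0]],[0,[0.007,0,0],[0,0,0]],[0,[0.007,0,0],[0,0,0]],[0,[0.002,0,0],[0,0,0]],[0,[0.002,0,0],[0,0,0]],[0,[0.002,0,0],[0,0,0]],[0,[0.002,0,0],[0,0,0]],[0,[0.002,0,0],[0,0,0]],[0,[0.002,0,0],[0,0,0]],[0,[0.002,0,0],[0,0,0]]])

```text
time: 37.32
eef_pos: [0.6552, 0.0103, 0.0583]
tcp_rot: [0.997, 0.078, -0.003, -0.0]
contact_force: [-4.6, -1.6, -3.1]
opening: 0.143
finger_force: 98.7
```

Request:
move_arm(moves=[[0,[0.001,0,0],[0,0,0]],[0,[0.001,0,0],[0,0,0]],[0,[0.001,0,0],[0,0,0]],[0,[0.001,0,0],[0,0,0]],[0,[0.001,0,0],[0,0,0]],[0,[0.001,0,0],[0,0,0]],[0,[0.001,0,0],[0,0,0]],[0,[0,0,0],[0,0,0]],[0,[0,0,0],[0,0,0]],[0,[0,0,0],[0,0,0]]])

```text
time: 38.15
eef_pos: [0.6576, 0.0107, 0.0575]
tcp_rot: [0.997, 0.078, -0.01, -0.0]
contact_force: [-16.5, -3.7, 2.7]
opening: 0.15
finger_force: 99.8
```

```bash
python3 -c "
from h import *
stop()"
```

```text
t38.15 dist 0.0445 lat -0.0007 z 0.0575 yaw-rel -1.5733 F along n -16.9 lat -1.0 z 2.7 T [-0.68  3.07  0.07] [-0.0192 -0.0012 -0.9998]
```

Request:
move_arm(moves=[[0,[-0.011,0,0],[0,0,0]],[0,[-0.011,0,0],[0,0,0]],[0,[-0.011,0,0],[0,0,0]],[0,[-0.01,0,0],[0,0,0]],[0,[0,0,0],[0,0,-0.121]],[0,[0,0,0],[0,0,-0.121]],[0,[0,0,0],[0,0,-0.121]],[0,[0,0,0],[0,0,-0.121]],[0,[0,0,0],[0,0,-0.121]],[0,[0,0,0],[0,0,-0.121]]])

```text
time: 38.98
eef_pos: [0.6228, 0.0049, 0.0598]
tcp_rot: [0.903, 0.429, 0.002, 0.001]
contact_force: [-0.4, 0.2, -5.3]
opening: 0.147
finger_force: 98.6
```

Request:
move_arm(moves=[[0,[0,0,0],[0,0,-0.121]],[0,[0,0,0],[0,0,-0.121]],[0,[0,0,0],[0,0,-0.121]],[0,[0,0,0],[0,0,-0.121]],[0,[0,0,0],[0,0,-0.121]],[0,[0,0,0],[0,0,-0.121]],[0,[0,0,0],[0,0,-0.121]],[0,[0,0,0],[0,0,-0.121]],[0,[0,0,0],[0,0,-0.121]],[0,[0,0,0],[0,0,-0.121]]])

```text
time: 39.82
eef_pos: [0.6228, 0.0049, 0.0597]
tcp_rot: [0.499, 0.867, 0.001, 0.001]
contact_force: [1.0, 0.7, -4.1]
opening: 0.149
finger_force: 98.6
```

Request:
move_arm(moves=[[0,[0,0,0],[0,0,-0.121]],[0,[0,0,0],[0,0,-0.121]],[0,[0,0,0],[0,0,-0.121]],[0,[0,0,0],[0,0,-0.121]],[0,[0,0,0],[0,0,-0.121]],[0,[0,0,0],[0,0,-0.121]],[0,[0,0,0],[0,0,-0.121]],[0,[0,0,0],[0,0,-0.121]],[0,[0,0,0],[0,0,-0.121]],[0,[0,0,0],[0,0,-0.121]]])

```text
time: 40.65
eef_pos: [0.6228, 0.0049, 0.0598]
tcp_rot: [-0.082, 0.997, -0.0, 0.002]
contact_force: [-0.9, 1.0, -4.7]
opening: 0.143
finger_force: 98.6
```

Request:
move_arm(moves=[[0,[0,0,0],[0,0,0]],[0,[0,0,0],[0,0,0]],[0,[0,0,0],[0,0,0]],[0,[0,0,0],[0,0,0]],[0,[0,0,0],[0,0,0]],[0,[-0.005,0,0],[0,0,0]],[0,[-0.005,0,0],[0,0,0]],[0,[-0.005,0,0],[0,0,0]],[0,[0,0,0],[0,0,0]],[0,[0,0,0],[0,0,0]]])

```text
time: 41.48
eef_pos: [0.6371, 0.0073, 0.0594]
tcp_rot: [-0.08, 0.997, -0.0, 0.0]
contact_force: [-0.3, -0.0, -3.7]
opening: 0.14
finger_force: 98.6
```

```bash
python3 -c "
from h import *
stop()"
```

```text
t41.48 dist 0.0654 lat -0.0009 z 0.0594 yaw-rel -4.7121 F along n -0.3 lat 0.0 z -3.7 T [-0.02  0.03 -0.04] [ 3.e-04 -1.e-04 -1.e+00]
```

Request:
move_arm(moves=[[0,[-0.004,0,0],[0,0,0]],[0,[-0.004,0,0],[0,0,0]],[0,[-0.002,0,0],[0,0,0]],[0,[-0.002,0,0],[0,0,0]],[0,[-0.002,0,0],[0,0,0]],[0,[-0.002,0,0],[0,0,0]],[0,[-0.002,0,0],[0,0,0]],[0,[-0.002,0,0],[0,0,0]],[0,[-0.002,0,0],[0,0,0]],[0,[-0.001,0,0],[0,0,0]]])

```text
time: 42.32
eef_pos: [0.6576, 0.0107, 0.0586]
tcp_rot: [-0.08, 0.997, 0.0, -0.003]
contact_force: [-4.6, -0.9, -3.6]
opening: 0.145
finger_force: 98.7
```

Request:
move_arm(moves=[[0,[-0.001,0,0],[0,0,0]],[0,[-0.001,0,0],[0,0,0]],[0,[-0.001,0,0],[0,0,0]],[0,[-0.001,0,0],[0,0,0]],[0,[-0.001,0,0],[0,0,0]],[0,[-0.001,0,0],[0,0,0]],[0,[0,0,0],[0,0,0]],[0,[0,0,0],[0,0,0]],[0,[0,0,0],[0,0,0]],[0,[0,0,0],[0,0,0]]])

```text
time: 43.15
eef_pos: [0.6597, 0.0111, 0.0586]
tcp_rot: [-0.08, 0.997, 0.0, -0.008]
contact_force: [-15.5, -3.4, 4.7]
opening: 0.144
finger_force: 100.1
```

```bash
python3 -c "
from h import *
stop()"
```

```text
t43.15 dist 0.0425 lat -0.0007 z 0.0586 yaw-rel -4.7108 F along n -15.8 lat -0.9 z 4.7 T [-0.62  2.86  0.07] [-0.0166 -0.0013 -0.9999]
```

Run:
```python
from h import *
plan((.4347,.1530,.175),1.3168,20,p0=(.6228,.005,.175),y0=3.30)
```

```text
d [-0.1881  0.148   0.    ] dyaw -1.983 rowturn 0.0992 norm 0.012
[0.0081, 0.0088, -0.0]
[0.009, 0.0079, -0.0]
[0.0097, 0.007, -0.0]
[0.0103, 0.006, -0.0]
[0.0109, 0.005, -0.0]
[0.0113, 0.0039, -0.0]
[0.0117, 0.0027, -0.0]
[0.0119, 0.0016, -0.0]
[0.012, 0.0004, -0.0]
[0.0119, -0.0008, -0.0]
[0.0118, -0.002, -0.0]
[0.0115, -0.0031, -0.0]
[0.0112, -0.0043, -0.0]
[0.0107, -0.0054, -0.0]
[0.0101, -0.0064, -0.0]
[0.0094, -0.0074, -0.0]
[0.0087, -0.0083, -0.0]
[0.0078, -0.0091, -0.0]
[0.0069, -0.0098, -0.0]
[0.0059, -0.0104, -0.0]
```

Request:
move_arm(moves=[[0,[0.011,0,0],[0,0,0]],[0,[0.011,0,0],[0,0,0]],[0,[0.011,0,-0.005],[0,0,0]],[0,[0.01,0,-0.02],[0,0,0]],[0,[0,0,-0.03],[0,0,0]],[0,[0,0,-0.03],[0,0,0]],[0,[0,0,-0.03],[0,0,0]],[0,[0,0,0],[0,0,0]],[0,[0,0,0],[0,0,0]],[0,[0,0,0],[0,0,0]]])

```text
time: 43.98
eef_pos: [0.6221, 0.0052, 0.1728]
tcp_rot: [-0.079, 0.997, 0.0, -0.001]
contact_force: [0.0, -0.5, -5.1]
opening: 0.142
finger_force: 98.7
```

Request:
move_arm(moves=[[0,[0.008,0.009,0],[0,0,0.099]],[0,[0.009,0.008,0],[0,0,0.099]],[0,[0.01,0.007,0],[0,0,0.099]],[0,[0.01,0.006,0],[0,0,0.099]],[0,[0.011,0.005,0],[0,0,0.099]],[0,[0.011,0.004,0],[0,0,0.099]],[0,[0.012,0.003,0],[0,0,0.099]],[0,[0.012,0.002,0],[0,0,0.099]],[0,[0.012,0,0],[0,0,0.099]],[0,[0.012,-0.001,0],[0,0,0.099]]])

```text
time: 44.82
eef_pos: [0.5261, 0.08, 0.1708]
tcp_rot: [0.406, 0.914, -0.001, -0.003]
contact_force: [0.5, 0.0, -3.8]
opening: 0.146
finger_force: 98.6
```

Request:
move_arm(moves=[[0,[0.012,-0.002,0],[0,0,0.099]],[0,[0.012,-0.003,0],[0,0,0.099]],[0,[0.011,-0.004,0],[0,0,0.099]],[0,[0.011,-0.005,0],[0,0,0.099]],[0,[0.01,-0.006,0],[0,0,0.099]],[0,[0.009,-0.007,0],[0,0,0.099]],[0,[0.009,-0.008,0],[0,0,0.099]],[0,[0.008,-0.009,0],[0,0,0.099]],[0,[0.007,-0.01,0],[0,0,0.099]],[0,[0.006,-0.01,0],[0,0,0.099]]])

```text
time: 45.65
eef_pos: [0.4333, 0.1549, 0.1711]
tcp_rot: [0.791, 0.611, -0.002, -0.001]
contact_force: [-0.8, -0.2, -2.6]
opening: 0.147
finger_force: 98.6
```

Request:
move_arm(moves=[[0,[0,0,0],[0,0,0]],[0,[0,0,0],[0,0,0]],[0,[0,0,0.02],[0,0,0]],[0,[0,0,0.02],[0,0,0]],[0,[0,0,0.02],[0,0,0]],[0,[0,0,0.02],[0,0,0]],[0,[0,0,0],[0,0,0]],[0,[0,0,0],[0,0,0]],[0,[0,0,0],[0,0,0]],[0,[0,0,0],[0,0,0]]])

```text
time: 46.48
eef_pos: [0.4371, 0.1547, 0.0958]
tcp_rot: [0.79, 0.614, 0.001, 0.001]
contact_force: [-0.6, -0.8, -4.8]
opening: 0.145
finger_force: 98.7
```

Run:
```python
from h import *
s=get_state();print(s['eef_pos'],yaw(),s['contact_force'].round(1))
plan((.4347,.1530,.0648),1.3168,1)
```

```text
[0.43714672 0.15474592 0.09584956] 1.32111807021639 [-0.6 -0.8 -4.8]
d [-0.0024 -0.0017 -0.031 ] dyaw -0.004 rowturn 0.0043 norm 0.0312
[-0.0023, -0.0019, 0.031]
```

Request:
move_arm(moves=[[0,[-0.002,-0.002,0.005],[0,0,0.004]],[0,[0,0,0.005],[0,0,0]],[0,[0,0,0.004],[0,0,0]],[0,[0,0,0.004],[0,0,0]],[0,[0,0,0.003],[0,0,0]],[0,[0,0,0.003],[0,0,0]],[0,[0,0,0.003],[0,0,0]],[0,[0,0,0.002],[0,0,0]],[0,[0,0,0.002],[0,0,0]],[0,[0,0,0.001],[0,0,0]]])

```text
time: 47.32
eef_pos: [0.4348, 0.1533, 0.0646]
tcp_rot: [0.791, 0.612, 0.0, 0.001]
contact_force: [-4.2, -2.5, 13.0]
opening: 0.147
finger_force: 101.4
```

Run:
```python
from h import *
s=get_state();print(s['eef_pos'],yaw(),s['contact_force'].round(1),s['wrist_torque'].round(2))
```

```text
[0.43475151 0.15328308 0.0645523 ] 1.3173956123803845 [-4.2 -2.5 13. ] [-0.35  0.91  0.04]
```

Request:
move_arm(moves=[[0,[0,0,0],[0,0,0]],[1,[0,0,0],[0,0,0]],[1,[0,0,0],[0,0,0]],[1,[0,0,0],[0,0,0]],[1,[0,0,0],[0,0,0]],[1,[0,0,0],[0,0,0]],[1,[0,0,0],[0,0,0]],[1,[0,0,0],[0,0,0]],[1,[0,0,0],[0,0,0]],[1,[0,0,0],[0,0,0]]])

```text
time: 48.15
eef_pos: [0.4332, 0.1533, 0.0623]
tcp_rot: [0.791, 0.612, -0.0, -0.0]
contact_force: [-0.3, 0.2, -0.2]
opening: 1.001
finger_force: 0.0
```

Request:
move_arm(moves=[[1,[0,0,-0.01],[0,0,0]],[1,[0,0,-0.02],[0,0,0]],[1,[0,0,-0.03],[0,0,0]],[1,[0,0,-0.04],[0,0,0]],[1,[0,0,-0.04],[0,0,0]],[1,[-0.02,0.02,-0.01],[0,0,0]],[1,[-0.02,0.02,0],[0,0,0]],[0,[0,0,0],[0,0,0]],[0,[0,0,0],[0,0,0]],[0,[0,0,0],[0,0,0]]])

```text
time: 48.98
eef_pos: [0.4613, 0.1047, 0.2121]
tcp_rot: [0.791, 0.612, -0.0, -0.001]
contact_force: [-0.5, 1.1, -1.0]
opening: 0.604
finger_force: 0.0
```

Request:
move_arm(moves=[[0,[0,0,0],[0,0,0]],[0,[0,0,0],[0,0,0]],[0,[0,0,0],[0,0,0]],[0,[0,0,0],[0,0,0]],[0,[0,0,0],[0,0,0]],[0,[0,0,0],[0,0,0]],[0,[0,0,0],[0,0,0]],[0,[0,0,0],[0,0,0]],[0,[0,0,0],[0,0,0]],[0,[0,0,0],[0,0,0]]])

```text
time: 49.82
eef_pos: [0.4619, 0.1045, 0.2124]
tcp_rot: [0.791, 0.612, 0.0, 0.0]
contact_force: [-0.1, -0.1, -0.1]
opening: 0.002
finger_force: 0.0
```

Run:
```python
from h import *
s=get_state();print(s['eef_pos'],yaw(),s['opening'])
C=cam('wrist',s);im=read_camera('wrist');cv2.imwrite('pics/w10.png',im[:,:,::-1])
np.savez('w10.npz',K=C[0],R=C[1],t=C[2])
for c in ((.6136,.1898),(.4349,.154)):
    r,m,p,wh,a=plate(im,C,c,.034);print(p,wh,a)
```

```text
[0.46192496 0.10451066 0.21235569] 1.3167537346199896 0.0015998782043922682
(0.6111659942626954, 0.1886784942626953) (86.43315887451172, 91.70588684082031) 10.072477340698242
(0.43521692504882814, 0.15704654693603515) (93.63153076171875, 86.9459228515625) 75.73548889160156
```

View pics/w10.png

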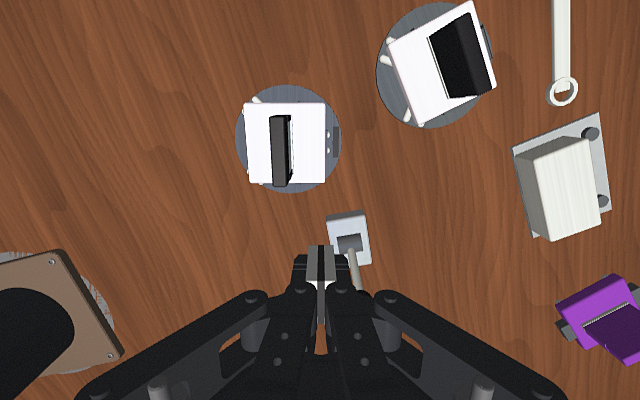

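Both heads sit on their mounts with strips at the glass side. The lever block is at (350,240) with the ball hidden below it. I'll triangulate the ball from the earlier images and measure the block.

Run:
```python
from h import *
f=np.load('w2.npz');Cw=(f['K'],f['R'],f['t']);Ct=cam('top')
def refine(fn,uv):
    g=cv2.imread(fn).max(2);u,v=uv;w=g[v-12:v+13,u-12:u+13]<60;y,x=np.nonzero(w);return np.array([x.mean()+u-12,y.mean()+v-12]),w.sum()
(a,na),(b,nb)=refine('pics/w2.png',(259,280)),refine('pics/top0.png',(326,215));print(a,na,b,nb)
P=lambda C:C[0]@np.c_[C[1],C[2]]
X=cv2.triangulatePoints(P(Cw),P(Ct),a,b)[:,0];print('ball',(X[:3]/X[3]).round(4))
for z in(.09,.092,.094):print(px2w(Cw,a,z).round(4),px2w(Ct,b,z).round(4))
print('hinge w2 (268,230)@z.025',px2w(Cw,(268,230),.03).round(4),'block corners',[px2w(Cw,p,.025).round(4)[:2] for p in((251,202),(288,203),(287,252),(251,248))])
```

```text
[258.75728155 279.2394822 ] 309 [326.65789474 214.36842105] 38
ball [ 0.4747 -0.0222  0.0911]
[ 0.4733 -0.0223  0.09  ] [ 0.4753 -0.0226  0.09  ]
[ 0.4738 -0.021   0.092 ] [ 0.4752 -0.0225  0.092 ]
[ 0.4743 -0.0197  0.094 ] [ 0.4751 -0.0224  0.094 ]
hinge w2 (268,230)@z.025 [0.4767 0.0164 0.03  ] block corners [array([0.4556, 0.0554]), array([0.5053, 0.0535]), array([ 0.5005, -0.0202]), array([ 0.4497, -0.0133])]
```

Run:
```python
from h import *
plan((.4715,-.067,.21),1.50,8)
```

```text
d [ 0.0096 -0.1715 -0.0023] dyaw 0.183 rowturn -0.0229 norm 0.0215
[-0.0204, 0.0065, 0.0003]
[-0.0206, 0.0061, 0.0003]
[-0.0207, 0.0056, 0.0003]
[-0.0208, 0.0051, 0.0003]
[-0.021, 0.0046, 0.0003]
[-0.0211, 0.0042, 0.0003]
[-0.0212, 0.0037, 0.0003]
[-0.0212, 0.0032, 0.0003]
```

Request:
move_arm(moves=[[0,[-0.02,0.006,0],[0,0,-0.023]],[0,[-0.021,0.006,0],[0,0,-0.023]],[0,[-0.021,0.006,0],[0,0,-0.023]],[0,[-0.021,0.005,0],[0,0,-0.023]],[0,[-0.021,0.005,0],[0,0,-0.023]],[0,[-0.021,0.004,0],[0,0,-0.023]],[0,[-0.021,0.004,0],[0,0,-0.023]],[0,[-0.021,0.003,0],[0,0,-0.023]],[0,[0,0,0],[0,0,0]],[0,[0,0,0],[0,0,0]]])

```text
time: 50.7
eef_pos: [0.4715, -0.0675, 0.2123]
tcp_rot: [0.732, 0.681, 0.0, -0.0]
contact_force: [-0.9, 0.0, -0.4]
opening: -0.0
finger_force: 0.0
```

Request:
move_arm(moves=[[0,[0,0,0],[0,0,0]],[0,[0,0,0.02],[0,0,0]],[0,[0,0,0.02],[0,0,0]],[0,[0,0,0.02],[0,0,0]],[0,[0,0,0.02],[0,0,0]],[0,[0,0,0.02],[0,0,0]],[0,[0,0,0.02],[0,0,0]],[0,[0,0,0.012],[0,0,0]],[0,[0,0,0],[0,0,0]],[0,[0,0,0],[0,0,0]]])

```text
time: 51.53
eef_pos: [0.471, -0.0658, 0.0799]
tcp_rot: [0.731, 0.682, -0.0, -0.001]
contact_force: [-0.2, -0.4, -0.1]
opening: -0.003
finger_force: 0.0
```

Run:
```python
from h import *
s=get_state();print(s['eef_pos'],yaw(),s['contact_force'].round(1),s['opening'])
cv2.imwrite('pics/w11.png',read_camera('wrist')[:,:,::-1])
```

```text
[ 0.4710318  -0.06581655  0.07988084] 1.5020096280308557 [-0.2 -0.4 -0.1] -0.0031903586475938
```

View pics/w11.png

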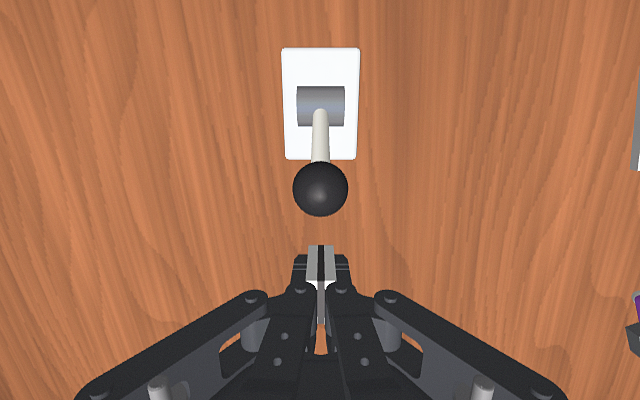

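The finger is exactly in line with the ball (320,189) and the block (320,105). Now I'll throw the lever.

Request:
move_arm(moves=[[0,[0.008,0,0],[0,0,0]],[0,[0.008,0,0],[0,0,0]],[0,[0.008,0,0],[0,0,0]],[0,[0.008,0,0],[0,0,0]],[0,[0.008,0,0],[0,0,0]],[0,[0.008,0,0],[0,0,0]],[0,[0.008,0,0],[0,0,0]],[0,[0.008,0,0],[0,0,0]],[0,[0.008,0,0],[0,0,0]],[0,[0.008,0,0],[0,0,0]]])

```text
time: 52.42
eef_pos: [0.4769, 0.0138, 0.0801]
tcp_rot: [0.731, 0.682, -0.0, -0.0]
contact_force: [-0.1, -1.8, -0.9]
opening: -0.001
finger_force: 0.5
```

Request:
move_arm(moves=[[0,[0.006,0,0],[0,0,0]],[0,[0.005,0,0],[0,0,0]],[0,[0.004,0,0],[0,0,0]],[0,[0.003,0,0],[0,0,0]],[0,[0.002,0,0],[0,0,0]],[0,[0,0,0],[0,0,0]],[0,[0,0,0],[0,0,0]],[0,[0,0,0],[0,0,0]],[0,[0,0,0],[0,0,0]],[0,[0,0,0],[0,0,0]]])

```text
time: 53.25
eef_pos: [0.478, 0.0299, 0.08]
tcp_rot: [0.731, 0.683, -0.003, 0.002]
contact_force: [-1.5, -11.2, -0.9]
opening: 0.002
finger_force: 5.8
```

Run:
```python
from h import *
s=get_state();print(s['time'],s['eef_pos'],s['contact_force'].round(1))
```

```text
53.25 [0.47799335 0.02988005 0.08004151] [ -1.5 -11.2  -0.9]
```

The lever is against its end stop (11 N). I'll back off and verify.

Request:
move_arm(moves=[[0,[-0.01,0,0],[0,0,0]],[0,[-0.02,0,0],[0,0,0]],[0,[-0.03,0,0],[0,0,0]],[0,[-0.03,0,0],[0,0,0]],[0,[-0.03,0,0],[0,0,0]],[0,[0,0,-0.035],[0,0,0]],[0,[0,0,-0.035],[0,0,0]],[0,[0,0,-0.035],[0,0,0]],[0,[0,0,-0.035],[0,0,0]],[0,[0,0,0],[0,0,0]]])

```text
time: 54.08
eef_pos: [0.4742, -0.0885, 0.2292]
tcp_rot: [0.732, 0.682, 0.004, 0.007]
contact_force: [1.2, -0.2, 0.4]
opening: -0.005
finger_force: 0.0
```

Request:
move_arm(moves=[[0,[-0.03,0,0],[0,0,0]],[0,[-0.03,0,0],[0,0,0]],[0,[-0.03,0,0],[0,0,0]],[0,[-0.03,0,0],[0,0,0]],[0,[-0.03,0,0],[0,0,0]],[0,[-0.03,0,0],[0,0,0]],[0,[-0.03,0,0],[0,0,0]],[0,[-0.03,0,0],[0,0,0]],[0,[0,0,0],[0,0,0]],[0,[0,0,0],[0,0,0]]])

```text
time: 54.92
eef_pos: [0.453, -0.3274, 0.2199]
tcp_rot: [0.732, 0.681, 0.001, -0.0]
contact_force: [-1.1, 1.1, -0.2]
opening: 0.002
finger_force: 0.0
```

Run:
```python
from h import *
s=get_state();print(s['time'],s['eef_pos'])
im=read_camera('top');cv2.imwrite('pics/top2.png',im[:,:,::-1])
C=cam('top')
for c in ((.6136,.1898),(.4349,.154)):
    r,m,p,wh,a=plate(im,C,c,.034);print(p,wh,a)
cv2.imwrite('pics/crop2.png',cv2.resize(im[80:290,150:490],(800,494),interpolation=cv2.INTER_CUBIC)[:,:,::-1])
```

```text
54.9167 [ 0.45299273 -0.32742014  0.21994034]
(0.6131268325805664, 0.18859146575927735) (90.06259155273438, 90.86578369140625) 12.094757080078125
(0.4340038513183594, 0.15265319824218748) (91.4679183959961, 91.11271667480469) 75.154541015625
```

View pics/crop2.png

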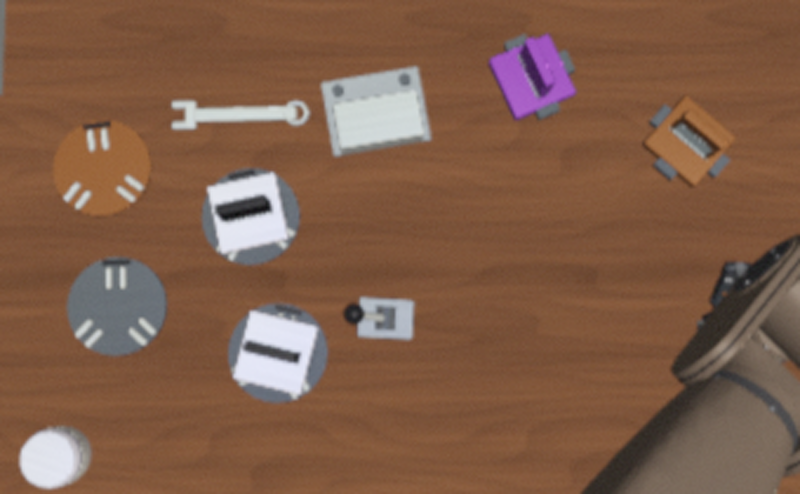

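The lever is thrown (ball now at (353,313)) and the heads are on their mounts, with the brown mount and bystanders untouched. A's frame looks thick from this angle, so I'll check both heads' uprightness numerically against projected frame silhouettes.

Run:
```python
from h import *
from scipy.optimize import minimize
f=np.load('w10.npz')
V=[(cv2.imread('pics/w10.png'),(f['K'],f['R'],f['t'])),(cv2.imread('pics/top2.png'),cam('top'))]
def sil(C,c,yw,tx,ty,dx,dy,S):
    B=np.array([[x,y,z] for x in(-.007,.007) for y in(-.032,.032) for z in(.034,.094)]);B[:,2]-=.034
    Q=(R.from_euler('z',yw)*R.from_euler('xy',[tx,ty])).apply(B)+[c[0]+dx,c[1]+dy,.034]
    m=np.zeros((400*4,640*4),np.uint8);cv2.fillConvexPoly(m,cv2.convexHull((w2px(C,Q)*4).astype(np.int32)),1);return m
for n,c,yw in(('A',(.6136,.1898),.2107),('B',(.4349,.154),-.254)):
  for k,(im,C) in enumerate(V):
    g=cv2.resize(im,None,fx=4,fy=4,interpolation=cv2.INTER_CUBIC).max(2)
    u=w2px(C,[(*c,.06)])[0]*4;roi=np.zeros_like(g);cv2.circle(roi,tuple(u.astype(int)),int(4*(16 if k else 50)),1,-1)
    blk=((g<75)&(roi>0)).astype(np.uint8)
    nn,l,st,_=cv2.connectedComponentsWithStats(blk);blk=(l==1+st[1:,4].argmax())
    best=[]
    for tx in np.radians([-10,-5,-2,0,2,5,10]):
      for ty in np.radians([-20,-15,-10,-5,-2,0,2,5,10,15,20]):
        m=sil(C,c,yw,tx,ty,0,0,4)>0;best.append(((m&blk).sum()/(m|blk).sum(),np.degrees(tx).round(),np.degrees(ty).round()))
    b0=[b for b in best if b[1]==0 and b[2]==0];print(n,k,blk.sum(),sorted(best)[-3:],'upright',b0[0][0])
```

```text
A 0 53517 [(np.float64(0.8906953562712681), np.float64(-2.0), np.float64(-2.0)), (np.float64(0.9052419695867657), np.float64(0.0), np.float64(0.0)), (np.float64(0.9112889137346704), np.float64(0.0), np.float64(-2.0))] upright 0.9052419695867657
A 1 1971 [(np.float64(0.7429218573046432), np.float64(0.0), np.float64(-5.0)), (np.float64(0.7440543601359003), np.float64(2.0), np.float64(-5.0)), (np.float64(0.7754137115839244), np.float64(5.0), np.float64(-5.0))] upright 0.5976349302607641
B 0 7890 [(np.float64(0.3028539761706844), np.float64(-2.0), np.float64(0.0)), (np.float64(0.3058786790537903), np.float64(2.0), np.float64(0.0)), (np.float64(0.3107767449188593), np.float64(0.0), np.float64(0.0))] upright 0.3107767449188593
B 1 370 [(np.float64(0.17900338655055636), np.float64(2.0), np.float64(2.0)), (np.float64(0.18004866180048662), np.float64(5.0), np.float64(0.0)), (np.float64(0.1848151848151848), np.float64(5.0), np.float64(2.0))] upright 0.1709796672828096
```

Run:
```python
from h import *
f=np.load('w10.npz');C=(f['K'],f['R'],f['t']);im=cv2.imread('pics/w10.png')
g=cv2.resize(im,None,fx=4,fy=4,interpolation=cv2.INTER_CUBIC).max(2)
def sil(c,yw,tx,ty):
    B=np.array([[x,y,z] for x in(-.007,.007) for y in(-.032,.032) for z in(0,.06)])
    Q=(R.from_euler('z',yw)*R.from_euler('xy',[tx,ty])).apply(B)+[*c,.034]
    m=np.zeros(g.shape,np.uint8);cv2.fillConvexPoly(m,cv2.convexHull((w2px(C,Q)*4).astype(np.int32)),1);return m>0
for n,c,yw in(('A',(.6136,.1898),.2107),('B',(.4349,.154),-.254)):
    u=w2px(C,[(*c,.06)])[0]*4;roi=np.zeros_like(g);cv2.circle(roi,tuple(u.astype(int)),200,1,-1)
    for th in(100,140):
        blk=((g<th)&(roi>0)).astype(np.uint8);nn,l,st,ce=cv2.connectedComponentsWithStats(blk)
        d=[np.hypot(*(ce[i]-u)) if st[i,4]>3000 else 1e9 for i in range(1,nn)];b=l==1+int(np.argmin(d))
        best=sorted(((sil((c[0]+dx,c[1]),yw,np.radians(tx),np.radians(ty))&b).sum()/(sil((c[0]+dx,c[1]),yw,np.radians(tx),np.radians(ty))|b).sum(),tx,ty,dx) for tx in(-4,-2,0,2,4) for ty in(-4,-2,-1,0,1,2,4) for dx in(-.002,0,))[-4:]
        print(n,th,b.sum(),best)
```

```text
A 100 54060 [(np.float64(0.9130650430142468), -2, -1, 0), (np.float64(0.9144268340127539), 0, 0, 0), (np.float64(0.9147872729489211), 0, -2, 0), (np.float64(0.9399679922067982), 0, -1, 0)]
A 140 73372 [(np.float64(0.696360844630507), 0, -2, 0), (np.float64(0.7033544617471372), 2, -1, 0), (np.float64(0.705709687801738), 0, 0, 0), (np.float64(0.7175770942459927), 0, -1, 0)]
B 100 21119 [(np.float64(0.8596520026263953), 0, 1, 0), (np.float64(0.8646115392626537), 2, 2, -0.002), (np.float64(0.8679634541703507), -2, 2, -0.002), (np.float64(0.879643701452212), 0, 2, -0.002)]
B 140 43574 [(np.float64(0.5114965010648933), 4, 0, 0), (np.float64(0.5130252100840336), 4, 1, 0), (np.float64(0.5179196495110769), 2, 2, -0.002), (np.float64(0.5237127830071556), 4, 2, -0.002)]
```

Both heads are upright within measurement error, so I'm handing in.

```bash
python3 -c "
from plant import *
print(sign_off())"
```

```text
the job is handed in; nothing more can be done
None
```

I handed the job in; the simulator gave no verdict. By my measurements, both heads present have all three keys pressed home and sit upright on grey mounts with the glass on the strip side. The start lever is fully over, and the arm is clear of everything.

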